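# Bolt down the window of a fossil-blasting chamber in cross order

## Task

New glass has been laid in the sloping window of the blasting chamber. Take the T-handled key from the tool block and tighten the frame's four nuts evenly so that the glass does not crack: go round in cross order (each nut followed by the one diagonally opposite), giving each about 30 degrees clockwise, then go round again in cross order until each comes up solid. Work with the key only, keep off the glass, stand the key upright in its pocket again and leave everything else as it was.

Things in the scene. Friction and masses are not known exactly. Their poses are not given: they have to be found in the camera images.
- key: T-handled box key, 72 mm high, 0.18 to 0.29 kg: steel socket 37 mm across, 26 high, its mouth an eight-point star (two crossed 21.2 mm squares), 16 deep; black T-handle 16 thick: hub 36 wide, 42 high, its middle 51 mm from the mouth; crossbar 104 long at its top. Starts mouth down in its pocket. Origin at the mouth's centre, z up, x along the crossbar; one square along x and y
- tool_block: Fixed wooden block, 75 (x) x 150 (y) x 42 mm high; two 20 mm deep pockets in its top: a 46 mm square one (rim chamfered) for the key, centred 34 mm from the middle towards -y, and a 17 mm round one 45 mm towards +y with a screwdriver. Origin under its middle
- pocket (a point): centre of the floor of the key's square pocket, 20 mm below the block's top and 22 mm above the table; axes as the block's
- window_frame: Aluminium clamp frame fixed on the chamber's sloping window: 180 mm up the slope (x) by 200 across (y), bars 30 wide; z outward, 30 degrees from vertical. Left (+y) as seen by one who faces the window with up the slope (+x) away from him. Origin mid-frame on the sheet under it; the frame's face is 9 mm above it, the glass 6.5. Nothing stands above the slope
- pane: The window glass in the frame, 120 x 140 mm; it cracks if pressed. Origin and axes as the frame's
- nut_top_a (a point): centre of the top of the lower left nut, at x -74, y 84 mm from mid-frame; axes as the frame's, fixed. Nut square, 19 mm across flats, 12 high, its corners bevelled over the top 2.5, on a 29 mm washer. The angle at which its flats stand is not known and differs from nut to nut: look, or feel for it with the key, which has about 7 degrees of play on it either way
- nut_top_b (a point): centre of the top of the upper left nut, at x 74, y 84 mm from mid-frame; axes as the frame's, fixed. Nut square, 19 mm across flats, 12 high, its corners bevelled over the top 2.5, on a 29 mm washer. The angle at which its flats stand is not known and differs from nut to nut: look, or feel for it with the key, which has about 7 degrees of play on it either way
- nut_top_c (a point): centre of the top of the upper right nut, at x 74, y -84 mm from mid-frame; axes as the frame's, fixed. Nut square, 19 mm across flats, 12 high, its corners bevelled over the top 2.5, on a 29 mm washer. The angle at which its flats stand is not known and differs from nut to nut: look, or feel for it with the key, which has about 7 degrees of play on it either way
- nut_top_d (a point): centre of the top of the lower right nut, at x -74, y -84 mm from mid-frame; axes as the frame's, fixed. Nut square, 19 mm across flats, 12 high, its corners bevelled over the top 2.5, on a 29 mm washer. The angle at which its flats stand is not known and differs from nut to nut: look, or feel for it with the key, which has about 7 degrees of play on it either way
- nut_a (a joint): how far the lower left nut (diagonal partner of the upper right one) is tightened, rad, growing clockwise seen from outside. Starts between 0 and 0.2, comes up solid at 1.2. Turns against about 0.15 N m of friction and stays where it is left; forced much beyond 0.3 N m, the key can slip on it
- nut_b (a joint): how far the upper left nut (diagonal partner of the lower right one) is tightened, rad, growing clockwise seen from outside. Starts between 0 and 0.2, comes up solid at 1.2. Turns against about 0.15 N m of friction and stays where it is left; forced much beyond 0.3 N m, the key can slip on it
- nut_c (a joint): how far the upper right nut (diagonal partner of the lower left one) is tightened, rad, growing clockwise seen from outside. Starts between 0 and 0.2, comes up solid at 1.2. Turns against about 0.15 N m of friction and stays where it is left; forced much beyond 0.3 N m, the key can slip on it
- nut_d (a joint): how far the lower right nut (diagonal partner of the upper left one) is tightened, rad, growing clockwise seen from outside. Starts between 0 and 0.2, comes up solid at 1.2. Turns against about 0.15 N m of friction and stays where it is left; forced much beyond 0.3 N m, the key can slip on it
- screwdriver: Bystander, not to be disturbed: wooden-handled screwdriver standing in the tool block, 79 mm from the key, top 113 mm above the table; origin at its tip
- tray_stone: Bystander, not to be disturbed: white card specimen tray with stones, 120 x 150 x 35 mm; origin under its middle
- tray_cream: Bystander, not to be disturbed: cream card specimen tray with a stone, 100 x 120 x 40 mm; origin under its middle
- slab: Bystander, not to be disturbed: flat buff stone slab, about 150 x 100 x 22 mm; origin under its middle
- dust_brush: Bystander, not to be disturbed: flat dusting brush lying down, 190 mm long, 20 mm high; origin under its middle
- consolidant_jar: Bystander, not to be disturbed: amber glass jar with black cap, 68 mm across, 85 mm high; origin under its middle
- marker: Bystander, not to be disturbed: grey marker pen with black cap lying down, 134 mm long, 14 mm thick; origin under its middle
- loupe: Bystander, not to be disturbed: folding hand lens, about 70 x 34 x 14 mm; origin near its metal end
There are look-alikes about, which are no part of the job. Of the things like the key, leave any that is pink, red or yellow; of the rest the larger one is meant.

How it is judged:
On the way, in this order (a step that is already met when the one before it is completed fails the run):
1. first pass: two diagonally opposite nuts given about 30 degrees (joints above 0.35) while the other two are still loose (below 0.28) (((value of joint each of nut_a, nut_c above 0.35 rad and value of joint each of nut_b, nut_d below 0.28 rad) or (value of joint each of nut_b, nut_d above 0.35 rad and value of joint each of nut_a, nut_c below 0.28 rad)) and value of joint each of nut_a, nut_b, nut_c, nut_d below 0.95 rad), for 0.1 s.
2. first pass done: all four above 0.35, none beyond 0.95 (value of joint nut_a between 0.35 and 0.95 rad and value of joint nut_b between 0.35 and 0.95 rad and value of joint nut_c between 0.35 and 0.95 rad and value of joint nut_d between 0.35 and 0.95 rad), for 0.1 s.
3. second pass: two diagonally opposite nuts solid (above 1.08) while the other two are not (below 0.95) (((value of joint each of nut_a, nut_c above 1.08 rad and value of joint each of nut_b, nut_d below 0.95 rad) or (value of joint each of nut_b, nut_d above 1.08 rad and value of joint each of nut_a, nut_c below 0.95 rad))), for 0.1 s.
4. all four nuts solid (above 1.08) (value of joint each of nut_a, nut_b, nut_c, nut_d above 1.08 rad), for 0.1 s.
At the end, for the whole second after the job is handed in: All four nuts are tightened solid (joints above 1.08 of 1.2 rad) and the key stands at rest, released, mouth down in its pocket: within 10 mm of the pocket's centre, within 6 mm of its floor, leaning less than 0.2 rad (all of step 4 and horizontal distance between key and pocket below 0.01 m and z of key in the frame of pocket below 0.006 m and angle between key's own z axis and vertical below 0.2 rad and linear speed of key below 0.02 m/s); the robot touches nothing.
It fails at once if one nut drawn far ahead of another (above 0.95 while any is below 0.3) (value of joint any of nut_a, nut_b, nut_c, nut_d above 0.95 rad and value of joint any of nut_a, nut_b, nut_c, nut_d below 0.3 rad).
It fails at once if the glass pressed with more than 2 N (contact force between pane and anything else above 2 N).
It fails at once if the frame or a nut touched by the fingers (more than 1 N) instead of the key (contact force between the fingers and window_frame above 1 N).
It fails at once if a bystander moved by more than 25 mm (distance of any of screwdriver, tray_stone, tray_cream, slab, dust_brush, consolidant_jar, marker, loupe from where it was at the start of the episode above 0.025 m).
It also fails if it takes over 72 s, if anything falls off the work surface, if the arm or the gripper's body presses on something with over 40 N, if the wrist force passes 120 N, or if a joint passes its speed limit or range.

## Robot

A 6-joint arm with a two-finger parallel gripper is mounted at the origin on the work surface. World frame = base frame: x ahead of the robot, y to its left, z up, the work surface at z = 0. Lengths are in m, angles in rad, forces in N, time in s.
With the tool pointing down it reaches from about 0.35 to 0.775 m from the base axis. Payload 7.3 kg.
Tool frame: the origin (TCP) lies at the very end of the fingers, on their centre line; the grasp point (between the pads) lies 19 mm behind it; z points along the fingers, y is the line along which they close (so a half turn about z gives the same grasp; the last joint's range is limited). The gripper opens to 92 mm and grips with 3 to 60 N. Pads are 19 mm wide; open, the fingers measure 130 mm over their backs; the gripper's body (75 mm by 190 mm) begins 47 mm behind the grasp point.
Start: joints at [0.962, 0.342, 1.524, -0, 1.275, -0.146], TCP at [0.234, 0.47, 0.227] pointing down, gripper open.
Joint ranges: [-2.53, 2.53], [-0.77, 2.02], [0.04, 2.7], [-1, 4.14], [0.28, 2.66], [-3.11, 3.11]. Speed limits (rad/s): [2.57, 2.57, 3.14, 3.14, 3.14, 3.14].

## Interface

Orientations are given as [roll, pitch, yaw] about the fixed x, y, z axes, in that order (R = Rz(yaw) Ry(pitch) Rx(roll)).
In Python, from cell import robot gives the robot as it stands. The module is installed in compiled form; this text tells all that it offers.
- The arm moves only by the tool arm_command, never from a script. Its argument "moves" is a list of rows, each a list of 3 entries, a list of its own where there are three numbers: the shift along the tool's x, y, z in m, then the turn, a rotation vector about the tool's x, y, z in rad, then the finger opening in m, from 0 to 0.0918. In form: [[[dx, dy, dz], [ax, ay, az], claw], ...]. A call has exactly 5 rows; each row is the pose to reach, as a shift and turn from the pose commanded when the call began, along the tool's axes at that moment; what a row does not reach only later rows make up. A row lasts 1/10 s, in which the tool goes at most 50 mm and 8.59 degrees, less where a joint would pass 70% of its speed; a pose out of reach is approached as far as the arm can. A call with a gripper value outside its range is refused whole. The fingers move at their own pace and stop on an object; "squeeze" is the grip in N (left out, the last holds). Time passes only in rows, so rows that repeat a pose let the fingers close, or fill a call up. It gives the time, the measured TCP pose, the force, the opening and the grip force at its end, in the units of the state.
- robot.observe(): the state, without advancing time (a new reading comes with each control period).
- robot.read_camera(name): name is "scene" or "top"; returns the picture (420x560x3 uint8, red, green, blue); there is no depth.
- robot.camera_model(name): a dict with "fx", "fy", "cx", "cy" (pixels), "R" (3x3) and "t" (3): a world point X has camera coordinates R X + t. Camera axes: x right, y down, z forward; pixel columns grow to the right and rows downward; lengths in m; the calibration is good to about 2 mm. A picture is of the moment at which its call begins. camera_model takes no time and is no camera call.
- robot.hand_in(): hands the job in; it is judged then, once.
The state is a dict: "time": time; "qpos": joint angles; "qvel": joint speeds; "joint_efforts": joint torques, N m; "tool_pos": TCP position; "tool_rot": TCP orientation; "contact_force": force on the tool from outside, world axes, zero at the start; "torque": the same for the moment, N m; "opening": finger opening in m; "grip_force": force on a finger pad.
Only numpy, scipy, OpenCV 4.12 (cv2) and the standard library are available. Lean on these libraries where they do the work, as an engineer would, in place of code of your own. Each camera call takes 0.05 s, during which the arm holds its last target. There are 200 camera calls.

## Working session

There is one attempt and no reset: what is moved stays moved. The work goes in short steps, Python scripts to look and compute and a tool call to move; the robot and the scene stay as the last step left them, time stands still between calls to the robot, and variables do not carry over. Pictures are saved under pics/ and viewed, at most 10 in all, crops included, and the job is handed in when it is done.

Besides the shell and the picture viewer there is one more tool, called after ">>>" in YAML: its name, and indented under it one key for each argument. arm_command: Moves the arm, as the interface text tells. Its arguments: {"type":"object","properties":{"moves":{"type":"array"},"squeeze":{"type":"number"}},"required":["moves"]}

```bash
mkdir -p pics; ls; python3 - <<'E'
from cell import robot
import cv2,numpy as np
for n in("scene","top"):
    im=robot.read_camera(n); cv2.imwrite(f"pics/{n}0.png",im[:,:,::-1]); m=robot.camera_model(n); print(n,m)
print(robot.observe())
E
```

```text
pics
scene {'fx': 432.03053488211674, 'fy': 432.03053488211674, 'cx': 283.50325883498766, 'cy': 211.2173067342994, 'R': array([[-0.81407262,  0.58052707,  0.01655552],
       [ 0.37399809,  0.54583977, -0.74978956],
       [-0.44430979, -0.60419142, -0.66146923]]), 't': array([ 0.38921558, -0.10288693,  1.63042153])}
top {'fx': 418.9293365297817, 'fy': 418.9293365297817, 'cx': 281.43392371876234, 'cy': 216.91374763770506, 'R': array([[-0.05765375, -0.99833337,  0.00255382],
       [-0.97458062,  0.05572694, -0.21699565],
       [ 0.21649169, -0.01499952, -0.97616923]]), 't': array([0.06158728, 0.54354088, 1.61830964])}
{'time': 0.1, 'qpos': array([ 9.62015684e-01,  3.42643952e-01,  1.52490381e+00, -3.38237956e-05,
        1.27541418e+00, -1.46037890e-01]), 'qvel': array([-0.00032124, -0.00116498, -0.00141017,  0.00075863, -0.00184168,
        0.00038329]), 'joint_efforts': array([ 1.04137584e-03, -4.32006133e+01, -2.44691652e+01,  7.18506798e-02,
        5.26732486e-02, -7.04263834e-05]), 'tool_pos': array([0.23416058, 0.46948348, 0.22612536]), 'tool_rot': array([-3.14023323e+00, -1.67256781e-04,  2.67885966e+00]), 'contact_force': array([-0.0409599 ,  0.00627048, -0.73499003]), 'torque': array([-0.02724787, -0.00417247, -0.02116054]), 'grip_force': 0.0, 'opening': 0.09160840155059231}
```

View pics/scene0.png

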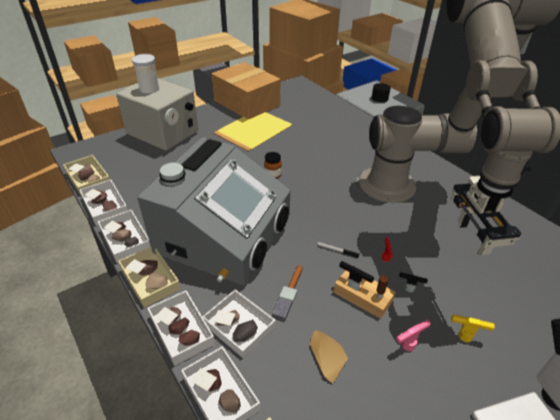

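View pics/top0.png

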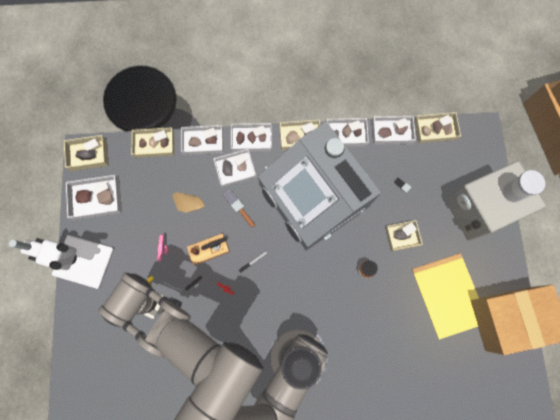

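Scene view: T-shaped candidates are black in the block (355,270), small black standing free (412,281), red (388,250), pink (412,335) and yellow (473,328). The wanted one is the black one in the wooden block, next to the screwdriver (382,285). The frame is at about (237,193). In the top view the block is at (208,248) and the frame at (305,192).

```bash
python3 - <<'E'
import cv2,numpy as np
s=cv2.imread("pics/scene0.png");t=cv2.imread("pics/top0.png")
def c(im,x,y,w,h,k):return cv2.resize(im[y:y+h,x:x+w],None,fx=k,fy=k,interpolation=cv2.INTER_CUBIC)
A=np.zeros((600,800,3),np.uint8)
a=c(s,325,240,110,80,3.6);A[:288,:396]=a[:288]
b=c(t,180,225,66,48,6);A[:288,400:796]=b
a=c(s,185,140,110,85,3.6);A[292:598,:396]=a[:306,:396]
b=c(t,262,150,88,68,4.5);A[292:598,400:796]=b
cv2.imwrite("pics/comp.png",A)
E
```

```text
(no output)
```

View pics/comp.png

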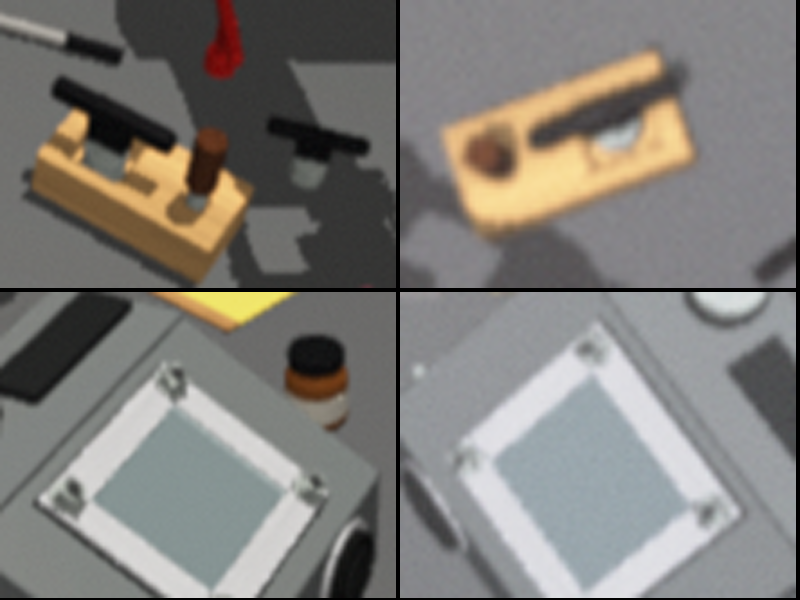

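The composite confirms the choice: the black key stands in the block's square pocket, its crossbar running along the block. In the scene view its ends are at (342,265) and (372,278). In the top view they are at (203,248) and (227,238). The free-standing black one is smaller. The window's white frame is clear in both views.

```bash
cat > h.py <<'E'
import cv2,numpy as np
from cell import robot
from scipy.optimize import least_squares
from scipy.spatial.transform import Rotation as Ro
C={n:robot.camera_model(n) for n in("scene","top")}
def proj(n,X):
    m=C[n];p=np.atleast_2d(X)@m["R"].T+m["t"]
    return np.c_[m["fx"]*p[:,0]/p[:,2]+m["cx"],m["fy"]*p[:,1]/p[:,2]+m["cy"]]
def ray(n,u):
    m=C[n];d=m["R"].T@[(u[0]-m["cx"])/m["fx"],(u[1]-m["cy"])/m["fy"],1.]
    return -m["R"].T@m["t"],d
def plane(n,u,z):
    o,d=ray(n,u);return o+d*(z-o[2])/d[2]
def tri(us,ut):
    o,d=ray("scene",us);p,e=ray("top",ut)
    s=np.linalg.lstsq(np.c_[d,-e],p-o,rcond=None)[0]
    a,b=o+s[0]*d,p+s[1]*e
    return (a+b)/2,np.linalg.norm(a-b)
def quad(c):
    """4 corners of a contour: lines fitted to the middle of each side"""
    h=cv2.convexHull(c);k=.02
    while len(q:=cv2.approxPolyDP(h,k*cv2.arcLength(h,True),True))>4:k+=.005
    q=q[:,0].astype(float);P=c[:,0].astype(float);L=[]
    for i in range(4):
        a,b=q[i],q[(i+1)%4];d=b-a;l=np.hypot(*d);d/=l
        s=(P-a)@d;t=abs((P-a)@[-d[1],d[0]])
        v=cv2.fitLine(P[(t<3)&(s>.15*l)&(s<.85*l)].astype(np.float32),cv2.DIST_HUBER,0,.01,.01).ravel()
        L.append(np.cross([v[2],v[3],1],[v[2]+v[0],v[3]+v[1],1]))
    r=[np.cross(L[i-1],L[i]) for i in range(4)]
    return np.array([x[:2]/x[2] for x in r])
E
cat > m.py <<'E'
from h import *
roi={"scene":(185,140,115,90),"top":(255,145,100,85)};rb={"scene":(325,250,75,75),"top":(183,230,50,40)}
K=4;Q={};B={}
for n in roi:
    im=cv2.imread(f"pics/{n}0.png")
    def sub(r):
        x,y,w,h=r;return cv2.resize(im[y:y+h,x:x+w],None,fx=K,fy=K,interpolation=cv2.INTER_CUBIC)
    g=sub(roi[n]);hsv=cv2.cvtColor(g,cv2.COLOR_BGR2HSV)
    m=((hsv[:,:,2]>178)&(hsv[:,:,1]<45)).astype(np.uint8)*255
    m=cv2.morphologyEx(m,cv2.MORPH_CLOSE,np.ones((13,13)))
    cs,hi=cv2.findContours(m,cv2.RETR_CCOMP,cv2.CHAIN_APPROX_NONE)
    i=max(range(len(cs)),key=lambda i:cv2.contourArea(cs[i]) if hi[0][i][3]<0 else 0)
    j=max([j for j in range(len(cs)) if hi[0][j][3]==i],key=lambda j:cv2.contourArea(cs[j]))
    f=lambda q,r:(q+.5)/K-.5+np.array(r[:2])
    Q[n]=(f(quad(cs[i]),roi[n]),f(quad(cs[j]),roi[n]));print(n,Q[n][0].round(1).tolist(),Q[n][1].round(1).tolist())
    g=sub(rb[n]);hsv=cv2.cvtColor(g,cv2.COLOR_BGR2HSV)
    m=((hsv[:,:,0]>8)&(hsv[:,:,0]<25)&(hsv[:,:,1]>90)&(hsv[:,:,2]>(215 if n=="scene" else 120))).astype(np.uint8)*255
    m=cv2.morphologyEx(m,cv2.MORPH_CLOSE,np.ones((9,9)))
    c=max(cv2.findContours(m,cv2.RETR_EXTERNAL,cv2.CHAIN_APPROX_NONE)[0],key=cv2.contourArea)
    B[n]=f(quad(c),rb[n]);print("block",B[n].round(1).tolist())
for k in(0,1):
    # match by triangulation gap
    print("k",k)
    for a in Q["scene"][k]:
        r=sorted([(tri(a,b)[1],tri(a,b)[0].round(4).tolist(),b.round(1).tolist()) for b in Q["top"][k]],key=lambda r:r[0]);print(a.round(1),r[0],r[1])
print("key ends",tri((341.7,265),(203.3,247.8)),tri((371.7,278.3),(226.7,238.3)),tri((341.7,265),(226.7,238.3)),tri((371.7,278.3),(203.3,247.8)))
for n in B:print(n,[plane(n,u,.042).round(4).tolist() for u in B[n]])
np.save("Q.npy",np.array([Q["scene"],Q["top"]]))
E
python3 m.py
```

```text
Traceback (most recent call last):
  File "m.py", line 15, in <module>
    Q[n]=(f(quad(cs[i]),roi[n]),f(quad(cs[j]),roi[n]));print(n,Q[n][0].round(1).tolist(),Q[n][1].round(1).tolist())
            ~~~~^^^^^^^
  File "h.py", line 27, in quad
    v=cv2.fitLine(P[(t<3)&(s>.15*l)&(s<.85*l)].astype(np.float32),cv2.DIST_HUBER,0,.01,.01).ravel()
      ~~~~~~~~~~~^^^^^^^^^^^^^^^^^^^^^^^^^^^^^^^^^^^^^^^^^^^^^^^^^^^^^^^^^^^^^^^^^^^^^^^^^^
cv2.error: OpenCV(4.12.0) /io/opencv/modules/imgproc/src/linefit.cpp:50: error: (-215:Assertion failed) count > 0 in function 'fitLine2D_wods'
```

```bash
sed -i 's/t<3)&(s>.15\*l)&(s<.85/t<9)\&(s>.2*l)\&(s<.8/' h.py; sed -i 's/^    f=lambda/    print(cv2.contourArea(cs[i])\/16,cv2.contourArea(cs[j])\/16,cv2.boundingRect(cs[i]));cv2.imwrite(f"pics\/m_{n}.png",m)\n    f=lambda/' m.py; python3 m.py
```

```text
2765.5 1441.375 (45, 98, 302, 262)
scene [[226.3, 163.8], [281.0, 193.4], [244.3, 235.8], [196.4, 196.7]] [[233.0, 170.4], [263.9, 195.0], [243.8, 223.4], [209.5, 197.1]]
block [[375.2, 289.2], [368.1, 300.8], [351.4, 289.7], [378.7, 274.3]]
2340.53125 989.5 (81, 48, 248, 284)
top [[305.5, 155.9], [337.4, 198.8], [300.9, 227.8], [271.1, 185.5]] [[304.0, 169.0], [325.6, 196.8], [302.9, 215.4], [282.8, 187.5]]
block [[220.3, 233.7], [229.6, 250.5], [192.1, 265.3], [187.2, 246.3]]
k 0
[226.3 163.8] (np.float64(0.005825208012075348), [0.5707, -0.178, 0.2134], [337.4, 198.8]) (np.float64(0.05315659971914436), [0.67, -0.0429, 0.3431], [305.5, 155.9])
[281.  193.4] (np.float64(0.013892488814807032), [0.4747, -0.0342, 0.1508], [300.9, 227.8]) (np.float64(0.05948443327494233), [0.5872, 0.0842, 0.2901], [271.1, 185.5])
[244.3 235.8] (np.float64(0.006029502890294922), [0.6564, 0.0623, 0.143], [271.1, 185.5]) (np.float64(0.07137072052900745), [0.5445, -0.0734, -0.0391], [300.9, 227.8])
[196.4 196.7] (np.float64(0.004180411808438334), [0.732, -0.0682, 0.2326], [305.5, 155.9]) (np.float64(0.070598
[... 567 characters left out ...]
.5 197.1] (np.float64(0.004398324774520153), [0.6915, -0.0629, 0.2142], [304.0, 169.0]) (np.float64(0.047628968668856596), [0.6261, -0.1615, 0.1097], [325.6, 196.8])
key ends (array([0.45775766, 0.30664093, 0.11314105]), np.float64(0.07843939210851168)) (array([0.44269549, 0.29168783, 0.06151581]), np.float64(0.0991772619893317)) (array([0.46517654, 0.25339538, 0.07839697]), np.float64(0.0105951318856406)) (array([0.43335836, 0.34246708, 0.0858928 ]), np.float64(0.006023133025375534))
scene [[0.4196, 0.3558, 0.042], [0.4636, 0.3735, 0.042], [0.4752, 0.3194, 0.042], [0.3728, 0.3227, 0.042]]
top [[0.4952, 0.2787, 0.042], [0.4252, 0.2436, 0.042], [0.3751, 0.3931, 0.042], [0.452, 0.4118, 0.042]]
```

```bash
python3 - <<'E'
import cv2,numpy as np
A=np.zeros((600,800,3),np.uint8)
s=cv2.imread("pics/scene0.png");t=cv2.imread("pics/top0.png")
Q=np.load("Q.npy")
def c(im,x,y,w,h,k,Q):
    a=cv2.resize(im[y:y+h,x:x+w],None,fx=k,fy=k,interpolation=cv2.INTER_CUBIC)
    a=cv2.convertScaleAbs(a,alpha=1.6,beta=-140)
    for q in Q: cv2.polylines(a,[(((q+.5-[x,y])*k-.5)*16).astype(np.int32).reshape(-1,1,2)],True,(0,0,255),1,cv2.LINE_AA,4)
    return a
A[:600,:400]=c(s,191,150,100,100,6,Q[0])[:600,:600][:, :400] if 0 else cv2.resize(c(s,191,150,100,92,6,Q[0]),(400,368)).__class__((600,400,3),np.uint8)*0
a=c(s,190,155,100,90,4,Q[0]);A[:360,:400]=a
a=c(t,260,146,90,90,4.4,Q[1]);A[:396,400:796]=a
a=c(t,180,225,66,48,6,[]);A[400:600,400:796]=a[40:240,:396]
a=c(s,330,255,80,60,4,[]);A[360:600,:320]=a
cv2.imwrite("pics/ov.png",A)
E
```

```text
(no output)
```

View pics/ov.png

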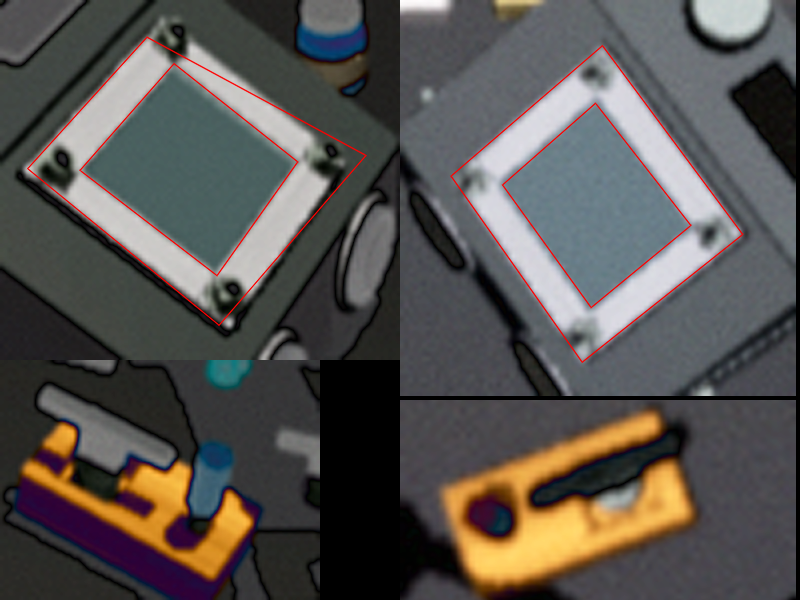

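The overlay shows that the top-view outlines fit and the inner scene outline fits. The outer scene outline is wrong at its right corner, so I refit it from the predicted pose. In the top view the block fills about (187-230, 233-265).

```bash
cat > fit.py <<'E'
from h import *
Q=np.load("Q.npy") # [cam][outer/inner]
sg=lambda a,b:np.array([[a,b],[a,-b],[-a,-b],[-a,b]],float)
O=np.c_[sg(.09,.1),np.full(4,.009)];I=np.c_[sg(.06,.07),np.full(4,.0078)]
def T(p):return Ro.from_euler("zy",[p[3],-p[4]]).as_matrix()
def W(p,L):return L@T(p).T+p[:3]
def match(obs,pr):return np.array([obs[np.argmin(np.linalg.norm(obs-x,axis=1))] for x in pr])
def res(p,use):
    r=[]
    for ci,n in enumerate(("scene","top")):
        for k,L in((0,O),(1,I)):
            if (ci,k) in use:
                pr=proj(n,W(p,L));r.append(match(Q[ci][k],pr)-pr)
    return np.concatenate(r).ravel()
p0=[.607,-.055,.18,-1.02,.5236]
for use in([(0,1),(1,0),(1,1)],[(0,1),(1,1)],[(1,0),(1,1)]):
    for free in(1,0):
        f=(lambda p:res(p,use)) if free else (lambda p:res(np.r_[p[:4],np.pi/6],use))
        s=least_squares(f,p0 if free else p0[:4]);print(use,s.x.round(4),"rms",np.sqrt(np.mean(s.fun**2)).round(2))
E
python3 fit.py
```

```text
[(0, 1), (1, 0), (1, 1)] [ 0.6099 -0.0564  0.1766 -0.9984  0.2063] rms 3.1
[(0, 1), (1, 0), (1, 1)] [ 0.6119 -0.0566  0.1759 -0.9553] rms 3.94
[(0, 1), (1, 1)] [ 0.6092 -0.0562  0.1767 -1.0328  0.1754] rms 3.64
[(0, 1), (1, 1)] [ 0.6119 -0.0563  0.1762 -0.9495] rms 4.72
[(1, 0), (1, 1)] [ 0.6309 -0.0623  0.1053 -0.9651  0.2602] rms 0.97
[(1, 0), (1, 1)] [ 0.6249 -0.0605  0.1309 -0.957 ] rms 1.28
```

```bash
sed -i 's/"zy"/"ZY"/' fit.py; python3 fit.py
```

```text
[(0, 1), (1, 0), (1, 1)] [ 0.6099 -0.0586  0.1789 -1.0213  0.5446] rms 0.59
[(0, 1), (1, 0), (1, 1)] [ 0.6099 -0.0585  0.1788 -1.0218] rms 0.61
[(0, 1), (1, 1)] [ 0.6096 -0.059   0.1784 -1.0124  0.563 ] rms 0.66
[(0, 1), (1, 1)] [ 0.6095 -0.0588  0.1783 -1.0172] rms 0.71
[(1, 0), (1, 1)] [ 0.6173 -0.0607  0.1546 -1.0221  0.524 ] rms 0.61
[(1, 0), (1, 1)] [ 0.6173 -0.0607  0.1545 -1.022 ] rms 0.61
```

```bash
cat > key.py <<'E'
from h import *
E={}
for n,r,th in(("scene",(335,255,42,32),60),("top",(198,230,34,24),75)):
    im=cv2.imread(f"pics/{n}0.png");x,y,w,h=r
    v=cv2.resize(im[y:y+h,x:x+w],None,fx=4,fy=4,interpolation=cv2.INTER_CUBIC).max(2)
    m=(v<th).astype(np.uint8)
    l,lab,st,ce=cv2.connectedComponentsWithStats(m);i=1+np.argmax(st[1:,4])
    ys,xs=np.nonzero(lab==i);P=np.c_[xs,ys].astype(float)
    (a,b),(sw,sh),ang=cv2.minAreaRect(P.astype(np.float32));ang=np.deg2rad(ang if sw>sh else ang+90)
    d=np.array([np.cos(ang),np.sin(ang)]);e=np.array([-d[1],d[0]])
    s=P@d;t=P@e;ends=[]
    for q,sgn in((s.min(),1),(s.max(),-1)):
        k=abs(s-q)<24;ends.append(((q+0*sgn)*d+np.mean([t[k].min(),t[k].max()])*e+.5)/4-.5+[x,y])
    E[n]=np.array(sorted(ends,key=lambda z:z[0]));print(n,E[n].round(1).tolist(),st[i].tolist(),(sw/4,sh/4))
A,B=tri(E["scene"][0],E["top"][1]),tri(E["scene"][1],E["top"][0])
print(A,B,"mid",(A[0]+B[0])/2,"len",np.linalg.norm(A[0]-B[0]),"yaw",np.arctan2(*(B[0]-A[0])[1::-1]))
E
python3 key.py
cat >> fit.py <<'E'
print("--- refit scene outer")
use=[(0,1),(1,0),(1,1)];g=lambda p,u:res(np.r_[p[:4],np.pi/6],u)
p=least_squares(g,p0[:4],args=(use,)).x
im=cv2.imread("pics/scene0.png");x,y,w,h=185,140,115,100
v=cv2.GaussianBlur(cv2.resize(im[y:y+h,x:x+w],None,fx=4,fy=4,interpolation=cv2.INTER_CUBIC),(0,0),2).min(2).astype(float)
q=(proj("scene",W(np.r_[p,np.pi/6],O))-[x,y]+.5)*4-.5;L=[];c=q.mean(0)
for i in range(4):
    a,b=q[i],q[(i+1)%4];d=(b-a)/np.linalg.norm(b-a);nn=np.array([d[1],-d[0]]);nn*=np.sign((a-c)@nn);pts=[]
    for s in np.linspace(.22,.78,40):
        o=a+(b-a)*s;t=np.arange(-14,15);z=np.array([v[int(round(X[1])),int(round(X[0]))] for X in o+np.outer(t,nn)])
        hits=np.nonzero((z[:-1]>=165)&(z[1:]<165))[0]
        if len(hits):pts.append(o+nn*(t[hits[0]]+.5))
    u=cv2.fitLine(np.array(pts,np.float32),cv2.DIST_HUBER,0,.01,.01).ravel();L.append(np.cross([u[2],u[3],1],[u[2]+u[0],u[3]+u[1],1]))
r=[np.cross(L[i-1],L[i]) for i in range(4)];Q[0][0]=np.array([(z[:2]/z[2]+.5)/4-.5+[x,y] for z in r])
use=[(0,0),(0,1),(1,0),(1,1)]
for u in(use,[(0,0),(0,1)],[(0,0),(1,0)]):
    s=least_squares(g,p,args=(u,));print(u,s.x.round(4),np.sqrt(np.mean(s.fun**2)).round(2))
s=least_squares(g,p,args=(use,));print(s.fun.reshape(-1,4,2).mean(1).round(2).tolist(),s.fun.reshape(-1,4,2).round(1).tolist())
s=least_squares(res,np.r_[s.x,.52],args=(use,));print(s.x.round(4))
E
python3 fit.py|sed -n '/---/,$p'
```

```text
scene [[339.4, 263.0], [372.8, 279.7]] [18, 26, 138, 87, 4861] (37.31264114379883, 12.835521697998047)
top [[202.1, 247.8], [225.5, 238.1]] [18, 31, 95, 43, 799] (3.8948380947113037, 25.344594955444336)
(array([0.46798071, 0.25315971, 0.08665606]), np.float64(0.0005066361319193991)) (array([0.43359345, 0.34723   , 0.084913  ]), np.float64(0.006005760877511519)) mid [0.45078708 0.30019485 0.08578453] len 0.1001735553907986 yaw 1.9212551885459093
--- refit scene outer
[(0, 0), (0, 1), (1, 0), (1, 1)] [ 0.6097 -0.0584  0.1789 -1.0233] 0.54
[(0, 0), (0, 1)] [ 0.6085 -0.0594  0.1776 -1.0243] 0.24
[(0, 0), (1, 0)] [ 0.6099 -0.0579  0.1795 -1.0261] 0.24
[[0.16, -0.02], [0.21, 0.04], [-0.01, -0.27], [0.27, -0.16]] [[[0.5, 0.2], [0.4, -0.0], [0.1, -0.3], [-0.3, 0.1]], [[0.2, -0.2], [0.2, -0.1], [-0.1, 0.3], [0.6, 0.2]], [[0.1, -0.2], [0.0, -0.3], [-0.1, -0.0], [-0.1, -0.6]], [[-0.3, 1.4], [-0.8, -0.7], [0.6, -1.4], [1.6, 0.1]]]
[ 0.6097 -0.0584  0.179  -1.0217  0.5359]
```

The frame pose fits to about 0.3–0.5 px. The bar's middle is at (0.451, 0.300, 0.086) at yaw 1.92, and that height agrees with the text. Now I compute the reach.

```bash
cat > g.py <<'E'
from h import *
FP=np.array([.6098,-.0583,.179]);FR=Ro.from_euler("ZY",[-1.0235,-np.pi/6])
NUT=dict(a=(-.074,.084),b=(.074,.084),c=(.074,-.084),d=(-.074,-.084))
def st(o=None):
    o=o or robot.observe();return o["tool_pos"],Ro.from_euler("xyz",o["tool_rot"]),o
def go(pos,R,base=None):
    p,r,o=st() if base is None else (*base,None)
    print("shift mm",(r.inv().apply(np.array(pos)-p)*1e3).round(1),"turn",(r.inv()*R).as_rotvec().round(4))
def down(yaw):return Ro.from_euler("xyz",[np.pi,0,yaw])
def fr(x,y,z,th):  # TCP at frame coords, tool x at angle th from frame x
    return FP+FR.apply([x,y,z]),FR*Ro.from_euler("z",th)*Ro.from_euler("x",np.pi)
E
python3 -c "
from g import *
go((.451,.300,.150),down(1.921))"
```

```text
shift mm [-269.7  -54.8   76.2] turn [-1.400e-03  4.000e-04  7.579e-01]
```

>>> arm_command:
  moves:
    - [[-0.045,-0.009,0.0],[0,0,0.14],0.08]
    - [[-0.09,-0.018,0.0],[0,0,0.28],0.08]
    - [[-0.14,-0.028,0.01],[0,0,0.42],0.08]
    - [[-0.18,-0.037,0.03],[0,0,0.56],0.08]
    - [[-0.225,-0.046,0.05],[0,0,0.7],0.08]
  squeeze: 30

```text
time: 0.6
tool_pos: [0.4162, 0.327, 0.1762]
tool_rot: [3.141, -0.0, 1.973]
contact_force: [0.2, 1.4, -0.2]
opening: 0.0802
grip_force: 0.0
```

>>> arm_command:
  moves:
    - [[-0.045,-0.009,0.026],[0,0,0.058],0.08]
    - [[-0.045,-0.009,0.026],[0,0,0.058],0.08]
    - [[-0.045,-0.009,0.026],[0,0,0.058],0.08]
    - [[-0.045,-0.009,0.026],[0,0,0.058],0.08]
    - [[-0.045,-0.009,0.026],[0,0,0.058],0.08]

```text
time: 1.1
tool_pos: [0.4247, 0.2848, 0.1516]
tool_rot: [3.14, -0.0, 1.923]
contact_force: [0.7, 0.9, 0.4]
opening: 0.0799
grip_force: 0.0
```

```bash
python3 -c "
from g import *
p,r,o=st();print(p,o['tool_rot'],o['qpos'].round(3),o['contact_force'])
go((.451,.300,.058),down(1.921))
for n in('scene','top'):cv2.imwrite(f'pics/{n}1.png',robot.read_camera(n)[:,:,::-1])
a=cv2.imread('pics/scene1.png')[190:330,300:440];b=cv2.imread('pics/top1.png')[190:290,150:250]
cv2.imwrite('pics/c1.png',np.hstack([cv2.resize(a,(400,400)),cv2.resize(b,(400,400))]))"
```

```text
[0.42472253 0.28475713 0.15163018] [ 3.13960879e+00 -4.78520023e-04  1.92286891e+00] [0.44  0.391 1.674 0.    1.074 0.088] [0.68261172 0.93184771 0.41750057]
shift mm [ 5.2 29.7 93.7] turn [ 0.002  -0.0005  0.0019]
```

View pics/c1.png

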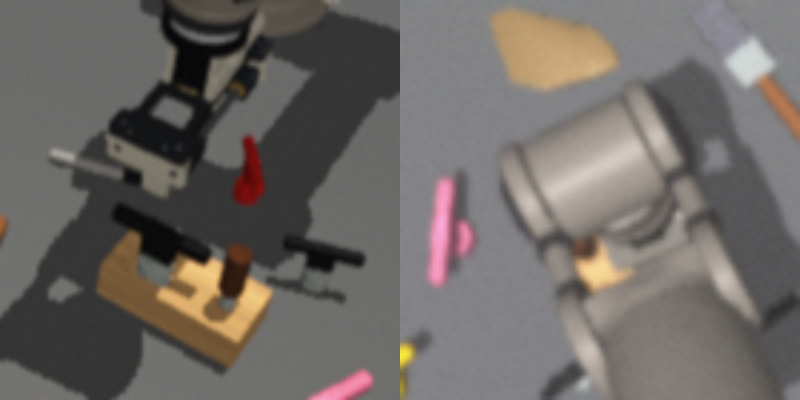

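The gripper is above and behind the key's bar, which sits at (155,235) in the left crop. It still has to move 30 mm along tool y and about 94 mm down.

>>> arm_command:
  moves:
    - [[0.005,0.03,0.0],[0,0,0],0.08]
    - [[0.005,0.03,0.02],[0,0,0],0.08]
    - [[0.005,0.03,0.05],[0,0,0],0.08]
    - [[0.005,0.03,0.08],[0,0,0],0.08]
    - [[0.005,0.03,0.094],[0,0,0],0.08]

```text
time: 1.7
tool_pos: [0.4498, 0.2986, 0.0547]
tool_rot: [-3.139, 0.0, 1.922]
contact_force: [0.7, -0.6, -0.8]
opening: 0.08
grip_force: 0.0
```

>>> arm_command:
  moves:
    - [[0,0,0],[0,0,0],0.01]
    - [[0,0,0],[0,0,0],0.01]
    - [[0,0,0],[0,0,0],0.01]
    - [[0,0,0],[0,0,0],0.01]
    - [[0,0,0],[0,0,0],0.01]
  squeeze: 45

```text
time: 2.2
tool_pos: [0.4516, 0.2986, 0.0576]
tool_rot: [3.14, -0.0, 1.921]
contact_force: [-0.4, -0.2, -0.5]
opening: 0.0445
grip_force: 0.0
```

```bash
python3 -c "
from g import *
p,r,o=st();print(p,o['tool_rot'],o['qpos'].round(3),o['contact_force'],o['opening'],o['grip_force'])
for n in('scene','top'):cv2.imwrite(f'pics/{n}2.png',robot.read_camera(n)[:,:,::-1])
a=cv2.imread('pics/scene2.png')[230:320,320:420]
cv2.imwrite('pics/c2.png',cv2.resize(a,(600,540)))"
```

```text
[0.45159852 0.29859649 0.05762215] [ 3.13991608e+00 -2.13367558e-04  1.92087914e+00] [0.443 0.563 1.69  0.    0.887 0.092] [-0.38546287 -0.16051701 -0.48346439] 0.044515202918357547 0.0
```

View pics/c2.png

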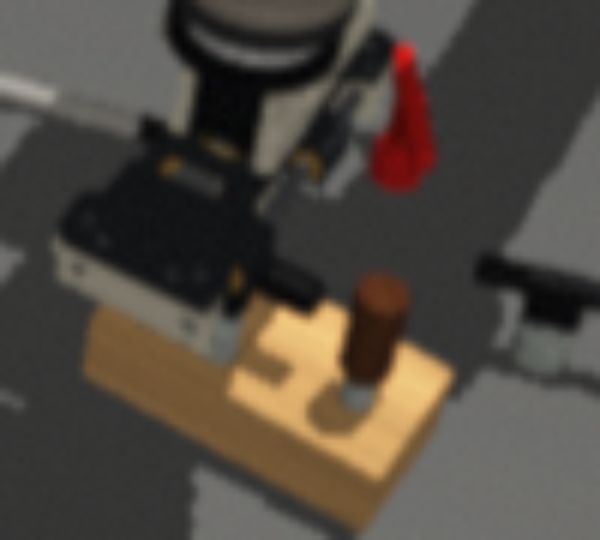

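The key's bar is between the fingers, which have not finished closing (bar end at (290,285) in the crop). I finish the close and lift.

>>> arm_command:
  moves:
    - [[0,0,0],[0,0,0],0.005]
    - [[0,0,0],[0,0,0],0.005]
    - [[0,0,0],[0,0,0],0.005]
    - [[0,0,0],[0,0,0],0.005]
    - [[0,0,0],[0,0,0],0.005]

```text
time: 2.8
tool_pos: [0.4512, 0.2983, 0.0568]
tool_rot: [3.142, 0.0, 1.921]
contact_force: [-0.1, -0.1, 0.5]
opening: 0.0157
grip_force: 44.9
```

>>> arm_command:
  moves:
    - [[0,0,-0.005],[0,0,0],0.005]
    - [[0,0,-0.015],[0,0,0],0.005]
    - [[0,0,-0.03],[0,0,0],0.005]
    - [[0,0,-0.06],[0,0,0],0.005]
    - [[0,0,-0.1],[0,0,0],0.005]

```text
time: 3.3
tool_pos: [0.4501, 0.2978, 0.1569]
tool_rot: [-3.138, 0.0, 1.921]
contact_force: [0.5, 0.5, -1.7]
opening: 0.0162
grip_force: 44.9
```

```bash
python3 -c "
from g import *
p,r,o=st();print(p,o['tool_rot'],o['qpos'].round(3),o['contact_force'],o['torque'],o['opening'],o['grip_force'])
# staging 60 mm above nut a mouth clearance; TCP height over nut top
for th in(2.49,2.2):
  x,y=NUT['a'];P,R=fr(x,y,.023+.036+.06,th);go(P,R);print(P,R.as_euler('xyz'))
"
```

```text
[0.45005076 0.29777693 0.1568717 ] [-3.13783976e+00  2.95979795e-04  1.92081507e+00] [0.442 0.436 1.584 0.    1.125 0.092] [ 0.54432025  0.4703956  -1.74367322] [-0.04847416 -0.01549323 -0.02338192] 0.016158696239392152 44.92250740528107
shift mm [-251.6   85.8  -88.4] turn [-0.221  -0.4801  0.4448]
[0.61721884 0.09094621 0.24505702] [2.80479659 0.40885555 1.39603568]
shift mm [-251.6   85.8  -88.4] turn [-0.2922 -0.4495  0.7279]
[0.61721884 0.09094621 0.24505702] [2.70486782 0.29867127 1.10975236]
```

>>> arm_command:
  moves:
    - [[-0.025,0.008,-0.02],[0,0,0],0.005]
    - [[-0.065,0.022,-0.05],[-0.04,-0.06,0.1],0.005]
    - [[-0.11,0.037,-0.07],[-0.09,-0.14,0.22],0.005]
    - [[-0.15,0.052,-0.085],[-0.13,-0.2,0.32],0.005]
    - [[-0.19,0.065,-0.088],[-0.17,-0.26,0.42],0.005]

```text
time: 3.8
tool_pos: [0.5792, 0.1408, 0.2485]
tool_rot: [2.911, 0.215, 1.467]
contact_force: [-0.6, 0.8, -3.1]
opening: 0.0158
grip_force: 44.9
```

```bash
python3 -c "
from g import *
p,r,o=st();print(p,o['tool_rot'],o['qpos'].round(3))
x,y=NUT['a'];P,R=fr(x,y,.023+.036+.05,2.2);go(P,R)
"
```

```text
[0.57921971 0.14083353 0.24847627] [2.91101993 0.21458787 1.46709335] [ 0.257  0.395  1.426 -0.3    1.19   0.43 ]
shift mm [-46.   39.7  32.3] turn [-0.1132 -0.1919  0.2995]
```

>>> arm_command:
  moves:
    - [[-0.012,0.01,0.005],[-0.025,-0.04,0.065],0.005]
    - [[-0.024,0.02,0.012],[-0.05,-0.085,0.13],0.005]
    - [[-0.036,0.031,0.022],[-0.08,-0.14,0.21],0.005]
    - [[-0.046,0.04,0.032],[-0.113,-0.192,0.3],0.005]
    - [[-0.046,0.04,0.032],[-0.113,-0.192,0.3],0.005]

```text
time: 4.3
tool_pos: [0.6179, 0.0878, 0.2312]
tool_rot: [2.715, 0.304, 1.115]
contact_force: [-0.8, 0.9, -2.0]
opening: 0.0157
grip_force: 44.9
```

```bash
python3 -c "
from g import *
p,r,o=st();print(p,o['tool_rot'],o['qpos'].round(3),o['contact_force'],o['torque'])
x,y=NUT['a'];P,R=fr(x,y,.023+.036+.05,2.2);go(P,R)
A=[]
for n,(X,Y) in dict(scene=(185,110),top=(225,130)).items():
  im=robot.read_camera(n)[:,:,::-1];cv2.imwrite(f'pics/{n}3.png',im);A.append(cv2.resize(im[Y:Y+120,X:X+100],(400,480),interpolation=cv2.INTER_CUBIC))
  print(n,proj(n,[p+r.apply(v) for v in([.052,0,-.029],[-.052,0,-.029],[0,0,.036])]).round(1).tolist())
cv2.imwrite('pics/c3.png',np.hstack(A))
"
```

```text
[0.61791066 0.0878359  0.23120302] [2.71450082 0.30376823 1.11504305] [ 0.262  0.477  1.419 -0.549  1.156  0.855] [-0.79277743  0.86349153 -1.95051127] [ 0.36015611  0.39155112 -0.00098301]
shift mm [-1.7  4.1 -3.5] turn [-0.0081  0.0025  0.0067]
scene [[268.8, 223.8], [263.6, 190.2], [255.6, 219.0]]
top [[248.7, 184.6], [273.7, 192.5], [269.0, 188.2]]
```

View pics/c3.png

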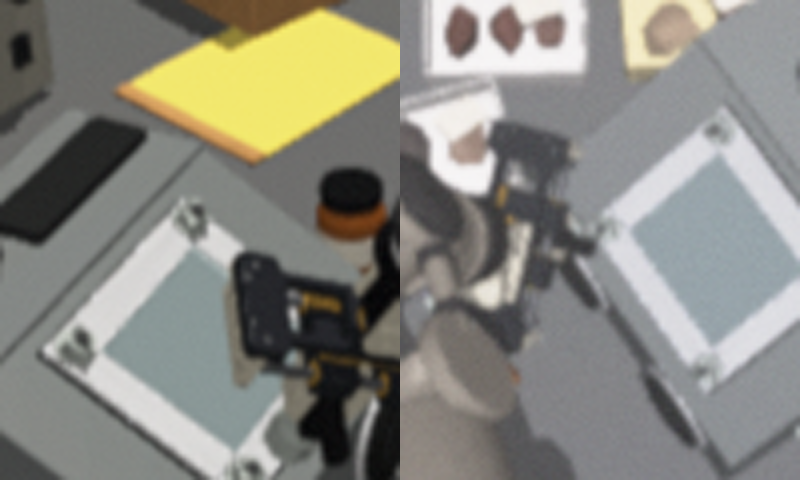

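The left crop shows the socket at (288,435) beside nut a at (245,468), within about 1 px of the predicted place. In the right crop the gripper hides the key, and nut a shows at (608,228). I estimate the key's offset along the bar from the first pictures.

```bash
python3 -c "
from g import *
d=np.array([np.cos(1.921),np.sin(1.921)])
for n,E in(('scene',[[339.4,263.0],[372.8,279.7]]),('top',[[225.5,238.1],[202.1,247.8]])):
  q=[plane(n,u,.086) for u in E];m=(q[0]+q[1])/2;print(n,m.round(4),np.linalg.norm(q[1]-q[0]),'along',((m[:2]-[.4512,.2983])@d).round(4),'perp',((m[:2]-[.4512,.2983])@[-d[1],d[0]]).round(4))
# lower over nut a: mouth 2 mm above nut top (assume washer 2: nut top z=.023)
p,r,o=st();x,y=NUT['a'];P,R=fr(x,y,.023+.0355+.012,2.2);P=P-R.apply([.001,0,0]);go(P,R)
fp=FR.inv().apply(p-FP);print(fp)
"
```

```text
scene [0.4499 0.3014 0.086 ] 0.10331122302060795 along 0.0034 perp 0.0002
top [0.4519 0.2989 0.086 ] 0.0973228708794037 along 0.0003 perp -0.0009
shift mm [-3.   4.  36.6] turn [-0.0075 -0.0008  0.009 ]
[-0.0781506   0.08340058  0.10708258]
```

>>> arm_command:
  moves:
    - [[-0.004,0.004,0.01],[-0.0075,0,0.009],0.005]
    - [[-0.004,0.004,0.025],[-0.0075,0,0.009],0.005]
    - [[-0.004,0.004,0.034],[-0.0075,0,0.009],0.005]
    - [[-0.004,0.004,0.036],[-0.0075,0,0.009],0.005]
    - [[-0.004,0.004,0.036],[-0.0075,0,0.009],0.005]

```text
time: 4.9
tool_pos: [0.6293, 0.068, 0.2042]
tool_rot: [2.703, 0.298, 1.107]
contact_force: [1.1, -0.8, -1.5]
opening: 0.0158
grip_force: 44.9
```

```bash
cat > s.py <<'E'
from g import *
import sys
p,r,o=st();f=r.inv().apply(o["contact_force"]);t=r.inv().apply(o["torque"])
L=FR.inv()*r*Ro.from_euler("x",np.pi)
fp=FR.inv().apply(p-FP)
print("t",round(o["time"],2),"frame mm",(fp*1e3).round(1),"th",L.as_rotvec().round(3),"F tool",f.round(1),"M",t.round(2),"q",o["qpos"].round(2)[3:],"op",round(o["opening"],4))
if len(sys.argv)>2:
    x,y=NUT[sys.argv[1]];P,R=fr(x,y,float(sys.argv[2]),float(sys.argv[3]))
    P=P+R.apply([float(v) for v in sys.argv[4:6]]+[0]) if len(sys.argv)>4 else P
    go(P,R)
E
python3 s.py a .0705 2.2 -.002 0
```

```text
t 4.9 frame mm [-72.   82.4  70.6] th [-1.000e-03 -1.000e-03  2.198e+00] F tool [0.2 0.5 2. ] M [ 0.45  0.19 -0.08] q [-0.57  1.08  0.87] op 0.0158
shift mm [ 0.5 -0.7  0.1] turn [ 0.0014  0.0005 -0.0025]
```

>>> arm_command:
  moves:
    - [[0,-0.0005,0.005],[0,0,0],0.005]
    - [[0,-0.0005,0.008],[0,0,0],0.005]
    - [[0,-0.0005,0.01],[0,0,0],0.005]
    - [[0,-0.0005,0.011],[0,0,0],0.005]
    - [[0,-0.0005,0.012],[0,0,0],0.005]

```text
time: 5.4
tool_pos: [0.6322, 0.0633, 0.1936]
tool_rot: [2.702, 0.298, 1.107]
contact_force: [0.0, 0.2, -2.5]
opening: 0.0156
grip_force: 44.9
```

```bash
python3 s.py
```

```text
t 5.4 frame mm [-72.5  82.4  58.8] th [-1.000e-03 -2.000e-03  2.198e+00] F tool [ 0.9 -1.1  2.1] M [ 0.44  0.23 -0.1 ] q [-0.58  1.05  0.88] op 0.0156
```

>>> arm_command:
  moves:
    - [[0,0,0.001],[0,0,0],0.005]
    - [[0,0,0.002],[0,0,0],0.005]
    - [[0,0,0.003],[0,0,0],0.005]
    - [[0,0,0.003],[0,0,0],0.005]
    - [[0,0,0.003],[0,0,0],0.005]

```text
time: 5.9
tool_pos: [0.6329, 0.0626, 0.1922]
tool_rot: [2.701, 0.297, 1.107]
contact_force: [-4.8, 4.4, 5.4]
opening: 0.0158
grip_force: 44.9
```

```bash
python3 s.py
```

```text
t 5.9 frame mm [-72.4  82.6  57.1] th [-1.000e-03 -3.000e-03  2.197e+00] F tool [ 0.1 -3.3 -7.8] M [ 0.99 -0.01 -0.08] q [-0.58  1.05  0.88] op 0.0158
```

>>> arm_command:
  moves:
    - [[0,0,0],[0,0,0.08],0.005]
    - [[0,0,0],[0,0,0.16],0.005]
    - [[0,0,0],[0,0,0.24],0.005]
    - [[0,0,0],[0,0,0.32],0.005]
    - [[0,0,0],[0,0,0.4],0.005]

```text
time: 6.4
tool_pos: [0.6325, 0.0618, 0.1923]
tool_rot: [2.626, 0.111, 0.741]
contact_force: [-3.5, 2.0, -3.7]
opening: 0.0158
grip_force: 44.9
```

```bash
python3 s.py
```

```text
t 6.4 frame mm [-71.9  81.9  56.9] th [-0.002 -0.002  1.794] F tool [-0.8 -5.2  1.4] M [ 1.48 -0.3  -0.11] q [-0.58  1.05  1.28] op 0.0158
```

>>> arm_command:
  moves:
    - [[0,-0.001,0],[0,0,0],0.005]
    - [[0,-0.002,0],[0,0,0],0.005]
    - [[0,-0.002,0.001],[0,0,0],0.005]
    - [[0,-0.002,0.002],[0,0,0],0.005]
    - [[0,-0.002,0.002],[0,0,0],0.005]

```text
time: 6.9
tool_pos: [0.6323, 0.0619, 0.1883]
tool_rot: [2.627, 0.113, 0.745]
contact_force: [-0.7, -3.7, -0.8]
opening: 0.0158
grip_force: 44.9
```

```bash
python3 s.py
```

```text
t 6.9 frame mm [-74.1  81.7  53.5] th [-0.002 -0.002  1.798] F tool [-2.9  1.4  2.1] M [-0.03 -0.58 -0.05] q [-0.58  1.04  1.28] op 0.0158
```

>>> arm_command:
  moves:
    - [[-0.0005,0,0.001],[0,0,0],0.005]
    - [[-0.0005,0,0.003],[0,0,0],0.005]
    - [[-0.0005,0,0.005],[0,0,0],0.005]
    - [[-0.0005,0,0.007],[0,0,0],0.005]
    - [[-0.0005,0,0.007],[0,0,0],0.005]

```text
time: 7.4
tool_pos: [0.6337, 0.0587, 0.1822]
tool_rot: [2.627, 0.113, 0.745]
contact_force: [0.8, -3.0, -0.2]
opening: 0.0158
grip_force: 44.9
```

```bash
python3 s.py
```

```text
t 7.4 frame mm [-74.2  81.3  46.5] th [-1.000e-03 -2.000e-03  1.798e+00] F tool [-1.4  2.2  1.7] M [-0.17 -0.5  -0.03] q [-0.59  1.03  1.29] op 0.0158
```

>>> arm_command:
  moves:
    - [[0,-0.0002,0],[0,0,0.06],0.005]
    - [[0,-0.0003,0],[0,0,0.12],0.005]
    - [[0,-0.0004,0],[0,0,0.18],0.005]
    - [[0,-0.0006,0],[0,0,0.24],0.005]
    - [[0,-0.0007,0],[0,0,0.3],0.005]

```text
time: 7.9
tool_pos: [0.6329, 0.0589, 0.1819]
tool_rot: [2.617, -0.037, 0.482]
contact_force: [-1.8, -3.6, -0.3]
opening: 0.0157
grip_force: 45.0
```

```bash
python3 s.py
```

```text
t 7.9 frame mm [-74.8  80.7  46.6] th [-2.000e-03 -1.000e-03  1.496e+00] F tool [-3.3  2.   1.3] M [-0.35 -0.73 -0.21] q [-0.59  1.03  1.59] op 0.0157
```

>>> arm_command:
  moves:
    - [[-0.0005,-0.0001,0],[0,0,0.08],0.005]
    - [[-0.0005,-0.0003,0],[0,0,0.16],0.005]
    - [[-0.0004,-0.0005,0],[0,0,0.24],0.005]
    - [[-0.0004,-0.0007,0],[0,0,0.32],0.005]
    - [[-0.0003,-0.0009,0],[0,0,0.38],0.005]

```text
time: 8.4
tool_pos: [0.6326, 0.0599, 0.1813]
tool_rot: [2.662, -0.223, 0.147]
contact_force: [-0.1, -3.0, -0.6]
opening: 0.0158
grip_force: 45.0
```

```bash
python3 s.py
```

```text
t 8.4 frame mm [-76.   81.   46.6] th [-0.    -0.002  1.115] F tool [-0.7  2.4  1.8] M [-0.3  -0.34 -0.23] q [-0.59  1.03  1.97] op 0.0158
```

>>> arm_command:
  moves:
    - [[0,0.0002,0],[0,0,-0.1],0.005]
    - [[0,0.0002,-0.004],[0,0,-0.1],0.005]
    - [[0,0.0002,-0.012],[0,0,-0.1],0.005]
    - [[0,0.0002,-0.022],[0,0,-0.1],0.005]
    - [[0,0.0002,-0.035],[0,0,-0.15],0.005]

```text
time: 8.9
tool_pos: [0.6229, 0.0755, 0.2123]
tool_rot: [2.637, -0.151, 0.283]
contact_force: [0.6, 0.0, -2.3]
opening: 0.016
grip_force: 44.9
```

```bash
sed -i 's/^FP=.*;FR=\(.*\)/FR=\1;FP=np.array([.6098,-.0583,.179])+FR.apply([-.0008,-.0006,0])/' g.py; python3 s.py c .0600 2.2 -.0027 0;python3 s.py c .0750 1.7 -.0027 0
```

```text
t 8.9 frame mm [-75.5  81.4  82.6] th [-0.000e+00 -1.000e-03  1.267e+00] F tool [ 0.2 -1.   2.1] M [ 0.49 -0.29 -0.13] q [-0.57  1.1   1.81] op 0.016
shift mm [-114.8  194.3   22.6] turn [ 1.000e-03 -4.000e-04 -9.328e-01]
t 8.9 frame mm [-75.5  81.4  82.6] th [-0.000e+00 -1.000e-03  1.267e+00] F tool [ 0.2 -1.   2.1] M [ 0.49 -0.29 -0.13] q [-0.57  1.1   1.81] op 0.016
shift mm [-115.6  193.3    7.6] turn [ 0.0008 -0.0006 -0.4328]
```

>>> arm_command:
  moves:
    - [[-0.02,0.035,0],[0,0,-0.14],0.005]
    - [[-0.045,0.076,0],[0,0,-0.28],0.005]
    - [[-0.068,0.116,0],[0,0,-0.42],0.005]
    - [[-0.092,0.156,0],[0,0,-0.56],0.005]
    - [[-0.115,0.194,0.004],[0,0,-0.7],0.005]

```text
time: 9.4
tool_pos: [0.551, -0.12, 0.284]
tool_rot: [2.646, 0.184, 0.879]
contact_force: [-0.9, -0.1, -2.5]
opening: 0.0159
grip_force: 44.9
```

```bash
python3 s.py c .0600 2.2 -.0027 0
```

```text
t 9.4 frame mm [ 72.4 -81.7  79.9] th [-1.000e-03 -4.000e-03  1.948e+00] F tool [-0.2 -1.8  2. ] M [ 0.51  0.08 -0.08] q [-0.49  0.98  0.73] op 0.0159
shift mm [-5.3  1.2 19.9] turn [ 0.0033 -0.0011 -0.2519]
```

>>> arm_command:
  moves:
    - [[0,0,0.003],[0,0,-0.12],0.005]
    - [[0,0,0.008],[0,0,-0.233],0.005]
    - [[0,0,0.014],[0,0,-0.233],0.005]
    - [[0,0,0.0185],[0,0,-0.233],0.005]
    - [[0,0,0.0185],[0,0,-0.233],0.005]

```text
time: 9.9
tool_pos: [0.5564, -0.1269, 0.2654]
tool_rot: [2.698, 0.288, 1.086]
contact_force: [-0.3, -0.2, -1.9]
opening: 0.0155
grip_force: 44.9
```

```bash
python3 s.py c .0600 2.2 -.0027 0
```

```text
t 9.9 frame mm [ 70.6 -80.7  59.4] th [-0.    -0.     2.175] F tool [ 0.2 -0.9  1.7] M [ 0.42  0.22 -0.06] q [-0.5   0.94  0.52] op 0.0155
shift mm [-7.4  0.9 -0.6] turn [ 0.0003  0.     -0.0247]
```

>>> arm_command:
  moves:
    - [[-0.0074,0.0009,0],[0,0,-0.025],0.005]
    - [[-0.0074,0.0009,0],[0,0,-0.025],0.005]
    - [[-0.0074,0.0009,0.0015],[0,0,-0.025],0.005]
    - [[-0.0074,0.0009,0.003],[0,0,-0.025],0.005]
    - [[-0.0074,0.0009,0.0035],[0,0,-0.025],0.005]

```text
time: 10.4
tool_pos: [0.5551, -0.1352, 0.2656]
tool_rot: [2.703, 0.3, 1.111]
contact_force: [-1.0, 0.9, -0.5]
opening: 0.016
grip_force: 44.9
```

```bash
python3 s.py c .0600 2.2 -.0027 0
```

```text
t 10.4 frame mm [ 76.3 -86.1  56.4] th [-1.000e-03 -2.000e-03  2.202e+00] F tool [ 0.4 -1.3 -0.2] M [ 0.49  0.09 -0.02] q [-0.5   0.93  0.47] op 0.016
shift mm [ 0.3 -0.6 -3.6] turn [0.0018 0.0001 0.0017]
```

>>> arm_command:
  moves:
    - [[0.0,-0.0005,0.0015],[0,0,0],0.005]
    - [[0,-0.0007,0.0015],[0,0,0.1],0.005]
    - [[0,-0.001,0.0015],[0,0,0.2],0.005]
    - [[0.0001,-0.0012,0.0015],[0,0,0.28],0.005]
    - [[0.0002,-0.0014,0.0015],[0,0,0.35],0.005]

```text
time: 10.9
tool_pos: [0.5545, -0.1354, 0.2635]
tool_rot: [2.633, 0.137, 0.79]
contact_force: [1.7, -1.0, -2.6]
opening: 0.016
grip_force: 44.9
```

```bash
python3 s.py
```

```text
t 10.9 frame mm [ 75.1 -86.7  54.7] th [-1.000e-03 -2.000e-03  1.849e+00] F tool [0.8 0.5 3.1] M [ 0.13 -0.03 -0.12] q [-0.5   0.92  0.83] op 0.016
```

>>> arm_command:
  moves:
    - [[0,0,0.001],[0,0,0],0.005]
    - [[0,0,0.003],[0,0,0],0.005]
    - [[0,0,0.005],[0,0,0],0.005]
    - [[0,0,0.006],[0,0,0],0.005]
    - [[0,0,0.006],[0,0,0],0.005]

```text
time: 11.4
tool_pos: [0.556, -0.138, 0.2585]
tool_rot: [2.633, 0.139, 0.793]
contact_force: [1.5, -0.4, -0.2]
opening: 0.0161
grip_force: 44.9
```

```bash
python3 s.py
```

```text
t 11.4 frame mm [ 75.2 -86.8  48.8] th [-1.000e-03 -2.000e-03  1.853e+00] F tool [0.8 1.2 0.7] M [ 0.13  0.06 -0.15] q [-0.5   0.91  0.83] op 0.0161
```

>>> arm_command:
  moves:
    - [[0,-0.0002,0.001],[0,0,0.08],0.005]
    - [[0,-0.0004,0.001],[0,0,0.16],0.005]
    - [[0.0001,-0.0006,0.001],[0,0,0.24],0.005]
    - [[0.0001,-0.0008,0.001],[0,0,0.32],0.005]
    - [[0.0002,-0.001,0.001],[0,0,0.4],0.005]

```text
time: 11.9
tool_pos: [0.5555, -0.1373, 0.2574]
tool_rot: [2.62, -0.062, 0.443]
contact_force: [-2.4, 2.9, 2.2]
opening: 0.0157
grip_force: 44.9
```

```bash
python3 s.py
```

```text
t 11.9 frame mm [ 74.  -86.9  48.3] th [ 0.    -0.002  1.449] F tool [-0.8 -2.  -3.7] M [ 0.54 -0.25 -0.27] q [-0.5   0.9   1.23] op 0.0157
```

```bash
cat > plan.py <<'E'
from g import *
import sys
n,ths=sys.argv[1],float(sys.argv[2]);e=.0027;hi=float(sys.argv[3]) if len(sys.argv)>3 else .078
p,r,o=st();fp=FR.inv().apply(p-FP)
th=(FR.inv()*r*Ro.from_euler("x",np.pi)).as_euler("ZYX")[0]
def key(c,z,t): return fr(c[0]-e*np.cos(t),c[1]-e*np.sin(t),z,t)
c=fp[:2]+e*np.array([np.cos(th),np.sin(th)]);print("at",c.round(4),fp[2].round(4),"th",th.round(3))
T=[(p,r),key(c,fp[2],th+.11),key(c,hi,th+.11),key(NUT[n],hi,ths),key(NUT[n],.0605,ths),key(NUT[n],.0555,ths)]
for i in range(1,6):go(*T[i],base=T[i-1])
E
python3 plan.py b 2.2
```

```text
at [ 0.0743 -0.0842] 0.0483 th 1.449
shift mm [0.  0.3 0. ] turn [ 0.0013 -0.0014 -0.11  ]
shift mm [  0.    0.  -29.7] turn [0. 0. 0.]
shift mm [168.7  -0.6   0. ] turn [-0.      0.     -0.6408]
shift mm [ 0.  -0.  17.5] turn [0. 0. 0.]
shift mm [0. 0. 5.] turn [0. 0. 0.]
```

>>> arm_command:
  moves:
    - [[0,0.0003,0],[0,0,-0.11],0.005]
    - [[0,0.0003,-0.004],[0,0,-0.11],0.005]
    - [[0,0.0003,-0.012],[0,0,-0.11],0.005]
    - [[0,0.0003,-0.022],[0,0,-0.11],0.005]
    - [[0,0.0003,-0.0297],[0,0,-0.11],0.005]

```text
time: 12.4
tool_pos: [0.5476, -0.1247, 0.2839]
tool_rot: [2.617, -0.006, 0.539]
contact_force: [-0.1, 0.2, -1.8]
opening: 0.0158
grip_force: 44.9
```

>>> arm_command:
  moves:
    - [[0.025,0,0],[0,0,-0.13],0.005]
    - [[0.065,0,0],[0,0,-0.26],0.005]
    - [[0.105,-0.0002,0],[0,0,-0.39],0.005]
    - [[0.143,-0.0004,0],[0,0,-0.52],0.005]
    - [[0.1687,-0.0006,0],[0,0,-0.641],0.005]

```text
time: 12.9
tool_pos: [0.6939, -0.036, 0.2836]
tool_rot: [2.705, 0.301, 1.118]
contact_force: [-0.3, 0.0, -1.7]
opening: 0.0157
grip_force: 44.9
```

>>> arm_command:
  moves:
    - [[0,0,0],[0,0,0],0.005]
    - [[0,0,0.005],[0,0,0],0.005]
    - [[0,0,0.012],[0,0,0],0.005]
    - [[0,0,0.0175],[0,0,0],0.005]
    - [[0,0,0.0175],[0,0,0],0.005]

```text
time: 13.4
tool_pos: [0.696, -0.0465, 0.2673]
tool_rot: [2.706, 0.301, 1.111]
contact_force: [-0.3, -0.5, -2.1]
opening: 0.0159
grip_force: 44.9
```

>>> arm_command:
  moves:
    - [[0,0,0.0015],[0,0,0],0.005]
    - [[0,0,0.003],[0,0,0],0.005]
    - [[0,0,0.004],[0,0,0],0.005]
    - [[0,0,0.005],[0,0,0],0.005]
    - [[0,0,0.005],[0,0,0],0.005]

```text
time: 13.9
tool_pos: [0.6984, -0.0473, 0.2655]
tool_rot: [2.702, 0.299, 1.112]
contact_force: [-4.4, 2.7, 4.9]
opening: 0.0161
grip_force: 44.9
```

```bash
python3 s.py b .0555 2.2 -.0027 0
```

```text
t 13.9 frame mm [75.9 82.  56.5] th [-2.000e-03 -4.000e-03  2.202e+00] F tool [-1.  -2.6 -6.6] M [ 0.61 -0.14 -0.04] q [-0.5   1.14  0.57] op 0.0161
shift mm [ 0.  -0.3  1. ] turn [ 0.0035 -0.0004  0.0025]
```

>>> arm_command:
  moves:
    - [[0,-0.0003,0.0005],[0,0,0.09],0.005]
    - [[0,-0.0005,0.0005],[0,0,0.17],0.005]
    - [[0.0001,-0.0007,0.0005],[0,0,0.25],0.005]
    - [[0.0001,-0.0007,0.0005],[0,0,0.25],0.005]
    - [[0.0001,-0.0007,0.001],[0,0,0.25],0.005]

```text
time: 14.4
tool_pos: [0.6982, -0.0481, 0.2636]
tool_rot: [2.647, 0.188, 0.884]
contact_force: [-1.4, -1.1, 4.3]
opening: 0.0154
grip_force: 44.9
```

```bash
python3 s.py b .0555 1.95 -.0027 0
```

```text
t 14.4 frame mm [75.4 81.4 54.6] th [-0.002 -0.003  1.955] F tool [-2.6  1.5 -3.6] M [ 0.02 -0.46  0.09] q [-0.5   1.13  0.82] op 0.0154
shift mm [ 0.3 -0.3 -0.9] turn [ 0.003  -0.0003  0.0045]
```

>>> arm_command:
  moves:
    - [[-0.0002,0,0],[0,0,0.05],0.005]
    - [[-0.0002,0,0.001],[0,0,0.08],0.005]
    - [[-0.0002,0,0.0025],[0,0,0.08],0.005]
    - [[-0.0002,0,0.0045],[0,0,0.08],0.005]
    - [[-0.0002,0,0.006],[0,0,0.08],0.005]

```text
time: 14.9
tool_pos: [0.6997, -0.0507, 0.258]
tool_rot: [2.636, 0.149, 0.812]
contact_force: [0.5, -2.1, 1.9]
opening: 0.0157
grip_force: 44.9
```

```bash
python3 s.py
```

```text
t 14.9 frame mm [75.2 81.3 48.3] th [-1.000e-03 -3.000e-03  1.874e+00] F tool [-1.4  2.4 -0.6] M [-0.3  -0.29 -0.04] q [-0.5   1.12  0.9 ] op 0.0157
```

>>> arm_command:
  moves:
    - [[0,-0.0002,0],[0,0,0.06],0.005]
    - [[0,-0.0003,0],[0,0,0.12],0.005]
    - [[0,-0.0005,0],[0,0,0.18],0.005]
    - [[0.0001,-0.0006,0],[0,0,0.24],0.005]
    - [[0.0001,-0.0008,0],[0,0,0.3],0.005]

```text
time: 15.4
tool_pos: [0.6993, -0.0503, 0.257]
tool_rot: [2.616, -0.0, 0.549]
contact_force: [3.7, -3.0, 0.6]
opening: 0.0158
grip_force: 45.0
```

>>> arm_command:
  moves:
    - [[0,-0.0002,0],[0,0,0.08],0.005]
    - [[0,-0.0004,0],[0,0,0.16],0.005]
    - [[0.0001,-0.0006,0],[0,0,0.24],0.005]
    - [[0.0001,-0.0008,0],[0,0,0.31],0.005]
    - [[0.0001,-0.0008,0],[0,0,0.31],0.005]

```text
time: 15.9
tool_pos: [0.6989, -0.0495, 0.2564]
tool_rot: [2.637, -0.153, 0.28]
contact_force: [3.2, -2.5, 0.3]
opening: 0.016
grip_force: 44.9
```

```bash
python3 s.py; python3 plan.py d 2.2
```

```text
t 15.9 frame mm [73.1 81.2 47.7] th [-0.    -0.002  1.264] F tool [2.4 2.8 1.6] M [-0.25  0.23 -0.09] q [-0.5   1.12  1.52] op 0.016
at [0.074  0.0838] 0.0477 th 1.264
shift mm [0.  0.3 0. ] turn [ 0.0012 -0.0012 -0.11  ]
shift mm [ -0.    0.  -30.3] turn [0. 0. 0.]
shift mm [-192.7 -110.2   -0. ] turn [-0.      0.     -0.8265]
shift mm [-0.  -0.  17.5] turn [0. 0. 0.]
shift mm [0. 0. 5.] turn [0. 0. 0.]
```

>>> arm_command:
  moves:
    - [[0,0,0],[0,0,0.015],0.005]
    - [[0,0,0],[0,0,0.03],0.005]
    - [[0,-0.0001,0],[0,0,0.045],0.005]
    - [[0,-0.0001,0],[0,0,0.06],0.005]
    - [[0,-0.0002,0],[0,0,0.08],0.005]

```text
time: 16.4
tool_pos: [0.6988, -0.0493, 0.2563]
tool_rot: [2.65, -0.191, 0.209]
contact_force: [4.2, -2.7, -1.4]
opening: 0.016
grip_force: 45.0
```

```bash
python3 s.py; python3 plan.py d 2.2
```

```text
t 16.4 frame mm [72.9 81.3 47.7] th [-0.    -0.002  1.184] F tool [3.2 2.1 3.5] M [-0.31  0.38 -0.23] q [-0.5   1.12  1.6 ] op 0.016
at [0.0739 0.0838] 0.0477 th 1.184
shift mm [0.  0.3 0. ] turn [ 0.001  -0.0013 -0.11  ]
shift mm [ -0.   -0.  -30.3] turn [0. 0. 0.]
shift mm [-200.8  -94.3    0. ] turn [ 0.      0.     -0.9059]
shift mm [-0.  -0.  17.5] turn [0. 0. 0.]
shift mm [0. 0. 5.] turn [0. 0. 0.]
```

>>> arm_command:
  moves:
    - [[0,0.0003,0],[0,0,-0.11],0.005]
    - [[0,0.0003,-0.004],[0,0,-0.11],0.005]
    - [[0,0.0003,-0.012],[0,0,-0.11],0.005]
    - [[0,0.0003,-0.022],[0,0,-0.11],0.005]
    - [[0,0.0003,-0.0303],[0,0,-0.11],0.005]

```text
time: 16.9
tool_pos: [0.69, -0.0355, 0.2834]
tool_rot: [2.635, -0.138, 0.305]
contact_force: [-0.5, 0.3, -1.9]
opening: 0.0158
grip_force: 44.9
```

>>> arm_command:
  moves:
    - [[-0.035,-0.0165,0],[0,0,-0.14],0.005]
    - [[-0.078,-0.0365,0],[0,0,-0.28],0.005]
    - [[-0.12,-0.0564,0],[0,0,-0.42],0.005]
    - [[-0.163,-0.0765,0],[0,0,-0.56],0.005]
    - [[-0.2008,-0.0943,0],[0,0,-0.7],0.005]

```text
time: 17.4
tool_pos: [0.4795, -0.0153, 0.2097]
tool_rot: [2.657, 0.209, 0.924]
contact_force: [0.7, 1.1, -2.4]
opening: 0.0158
grip_force: 44.9
```

>>> arm_command:
  moves:
    - [[0,0,0],[0,0,-0.13],0.005]
    - [[0,0,0.005],[0,0,-0.206],0.005]
    - [[0,0,0.012],[0,0,-0.206],0.005]
    - [[0,0,0.0175],[0,0,-0.206],0.005]
    - [[0,0,0.0175],[0,0,-0.206],0.005]

```text
time: 17.9
tool_pos: [0.4866, -0.0236, 0.1941]
tool_rot: [2.704, 0.298, 1.107]
contact_force: [-0.1, 0.0, -3.1]
opening: 0.0156
grip_force: 44.9
```

>>> arm_command:
  moves:
    - [[0,0,0.0015],[0,0,0],0.005]
    - [[0,0,0.003],[0,0,0],0.005]
    - [[0,0,0.004],[0,0,0],0.005]
    - [[0,0,0.005],[0,0,0],0.005]
    - [[0,0,0.005],[0,0,0],0.005]

```text
time: 18.4
tool_pos: [0.4882, -0.0255, 0.1905]
tool_rot: [2.703, 0.298, 1.109]
contact_force: [0.2, -0.5, -2.6]
opening: 0.0159
grip_force: 44.9
```

```bash
python3 s.py d .0555 2.2 -.0027 0
```

```text
t 18.4 frame mm [-72.5 -86.2  55.6] th [-1.000e-03 -2.000e-03  2.199e+00] F tool [ 0.5 -0.7  2.6] M [ 0.36  0.23 -0.07] q [-0.64  0.84  0.88] op 0.0159
shift mm [-0.1  0.1  0.1] turn [ 0.0017  0.0001 -0.0011]
```

>>> arm_command:
  moves:
    - [[0,0,0.001],[0,0,0],0.005]
    - [[0,0,0.002],[0,0,0],0.005]
    - [[0,0,0.003],[0,0,0],0.005]
    - [[0,0,0.0035],[0,0,0],0.005]
    - [[0,0,0.0035],[0,0,0],0.005]

```text
time: 18.9
tool_pos: [0.4891, -0.027, 0.1875]
tool_rot: [2.703, 0.298, 1.109]
contact_force: [1.0, -1.4, -2.9]
opening: 0.0155
grip_force: 44.9
```

```bash
python3 s.py d .0555 2.2 -.0027 0
```

```text
t 18.9 frame mm [-72.5 -86.1  52.2] th [-1.000e-03 -2.000e-03  2.199e+00] F tool [0.1 0.1 3.3] M [ 0.24  0.23 -0.05] q [-0.65  0.83  0.88] op 0.0155
shift mm [-0.1  0.  -3.3] turn [ 0.0017  0.     -0.001 ]
```

>>> arm_command:
  moves:
    - [[0,0,0.002],[0,0,0],0.005]
    - [[0,0,0.0042],[0,0,0],0.005]
    - [[0,-0.0001,0.0042],[0,0,0.04],0.005]
    - [[0,-0.0002,0.0042],[0,0,0.08],0.005]
    - [[0,-0.0003,0.0042],[0,0,0.12],0.005]

```text
time: 19.4
tool_pos: [0.4901, -0.0286, 0.1836]
tool_rot: [2.672, 0.245, 0.996]
contact_force: [2.0, -0.6, -2.0]
opening: 0.0158
grip_force: 44.9
```

```bash
python3 s.py d .0555 2.2 -.0027 0
```

```text
t 19.4 frame mm [-72.8 -86.2  47.8] th [-1.000e-03 -2.000e-03  2.078e+00] F tool [1.1 0.9 2.5] M [ 0.1   0.1  -0.09] q [-0.65  0.82  1.01] op 0.0158
shift mm [-0.2  0.4 -7.7] turn [ 0.0017 -0.0003 -0.1224]
```

>>> arm_command:
  moves:
    - [[0,-0.0002,0],[0,0,0.06],0.005]
    - [[0,-0.0003,0],[0,0,0.12],0.005]
    - [[0,-0.0005,0],[0,0,0.18],0.005]
    - [[0.0001,-0.0006,0],[0,0,0.23],0.005]
    - [[0.0001,-0.0007,0],[0,0,0.27],0.005]

```text
time: 19.9
tool_pos: [0.4896, -0.0288, 0.1836]
tool_rot: [2.628, 0.118, 0.753]
contact_force: [1.1, -1.8, -1.3]
opening: 0.0158
grip_force: 45.0
```

>>> arm_command:
  moves:
    - [[0,-0.0002,0],[0,0,0.06],0.005]
    - [[0,-0.0003,0],[0,0,0.12],0.005]
    - [[0,-0.0005,0],[0,0,0.18],0.005]
    - [[0.0001,-0.0006,0],[0,0,0.23],0.005]
    - [[0.0001,-0.0007,0],[0,0,0.27],0.005]

```text
time: 20.4
tool_pos: [0.4891, -0.0282, 0.1832]
tool_rot: [2.616, -0.017, 0.519]
contact_force: [-0.0, -1.5, -1.0]
opening: 0.0157
grip_force: 44.9
```

```bash
python3 s.py; python3 plan.py a 2.02
```

```text
t 20.4 frame mm [-73.8 -86.8  47.9] th [-1.000e-03 -2.000e-03  1.538e+00] F tool [-0.8  0.6  1.5] M [ 0.08 -0.22 -0.24] q [-0.66  0.82  1.55] op 0.0157
at [-0.0737 -0.0841] 0.0479 th 1.538
shift mm [0.  0.3 0. ] turn [ 0.0021 -0.0005 -0.11  ]
shift mm [  0.    0.  -30.1] turn [0. 0. 0.]
shift mm [167.8  13.6  -0. ] turn [ 0.      0.     -0.3724]
shift mm [ 0.  -0.  17.5] turn [0. 0. 0.]
shift mm [-0. -0.  5.] turn [0. 0. 0.]
```

>>> arm_command:
  moves:
    - [[0,0.0003,0],[0,0,-0.11],0.005]
    - [[0,0.0003,-0.004],[0,0,-0.11],0.005]
    - [[0,0.0003,-0.012],[0,0,-0.11],0.005]
    - [[0,0.0003,-0.022],[0,0,-0.11],0.005]
    - [[0,0.0003,-0.0301],[0,0,-0.11],0.005]

```text
time: 20.9
tool_pos: [0.4811, -0.0146, 0.2102]
tool_rot: [2.618, 0.037, 0.615]
contact_force: [1.5, 0.8, -2.6]
opening: 0.0157
grip_force: 44.9
```

>>> arm_command:
  moves:
    - [[0.025,0.002,0],[0,0,-0.07],0.005]
    - [[0.065,0.005,0],[0,0,-0.15],0.005]
    - [[0.105,0.0085,0],[0,0,-0.23],0.005]
    - [[0.143,0.0115,0],[0,0,-0.31],0.005]
    - [[0.1678,0.0136,0],[0,0,-0.372],0.005]

```text
time: 21.4
tool_pos: [0.6269, 0.0742, 0.21]
tool_rot: [2.661, 0.219, 0.947]
contact_force: [0.2, -1.3, -2.8]
opening: 0.0162
grip_force: 44.9
```

>>> arm_command:
  moves:
    - [[0,0,0],[0,0,0],0.005]
    - [[0,0,0.005],[0,0,0],0.005]
    - [[0,0,0.012],[0,0,0],0.005]
    - [[0,0,0.0175],[0,0,0],0.005]
    - [[0,0,0.0175],[0,0,0],0.005]

```text
time: 21.9
tool_pos: [0.6289, 0.0637, 0.1935]
tool_rot: [2.662, 0.22, 0.943]
contact_force: [0.4, 0.2, -2.8]
opening: 0.0157
grip_force: 44.9
```

>>> arm_command:
  moves:
    - [[0,0,0.002],[0,0,0],0.005]
    - [[0,0,0.004],[0,0,0],0.005]
    - [[0,0,0.0055],[0,0,0],0.005]
    - [[0,0,0.0065],[0,0,0],0.005]
    - [[0,0,0.0065],[0,0,0],0.005]

```text
time: 22.4
tool_pos: [0.6316, 0.0618, 0.1889]
tool_rot: [2.66, 0.219, 0.944]
contact_force: [0.8, -0.1, -2.5]
opening: 0.0158
grip_force: 44.9
```

```bash
python3 s.py a .0540 2.02 -.0027 0
```

```text
t 22.4 frame mm [-73.3  81.7  54.2] th [-1.000e-03 -2.000e-03  2.021e+00] F tool [ 0.9 -0.5  2.5] M [ 0.29  0.12 -0.06] q [-0.58  1.04  1.06] op 0.0158
shift mm [-0.3  0.3  0.2] turn [ 0.0019 -0.0002  0.001 ]
```

>>> arm_command:
  moves:
    - [[0,0,0.003],[0,0,0],0.005]
    - [[0,0,0.0063],[0,0,0],0.005]
    - [[0,-0.0001,0.0063],[0,0,0.04],0.005]
    - [[0,-0.0002,0.0063],[0,0,0.08],0.005]
    - [[0,-0.0003,0.0063],[0,0,0.12],0.005]

```text
time: 22.9
tool_pos: [0.6333, 0.0584, 0.1835]
tool_rot: [2.638, 0.163, 0.834]
contact_force: [0.9, -4.2, -0.6]
opening: 0.0156
grip_force: 44.9
```

>>> arm_command:
  moves:
    - [[0,-0.0002,0],[0,0,0.06],0.005]
    - [[0,-0.0003,0],[0,0,0.12],0.005]
    - [[0,-0.0005,0],[0,0,0.18],0.005]
    - [[0.0001,-0.0006,0],[0,0,0.24],0.005]
    - [[0.0001,-0.0008,0],[0,0,0.3],0.005]

```text
time: 23.4
tool_pos: [0.6327, 0.059, 0.183]
tool_rot: [2.616, 0.014, 0.572]
contact_force: [1.5, -1.9, -1.3]
opening: 0.0155
grip_force: 45.0
```

```bash
python3 s.py
```

```text
t 23.4 frame mm [-73.7  81.2  47.6] th [-0.002 -0.002  1.599] F tool [0.3 1.5 2.4] M [-0.21 -0.15 -0.2 ] q [-0.59  1.03  1.49] op 0.0155
```

>>> arm_command:
  moves:
    - [[0,0,0],[0,0,0.02],0.005]
    - [[0,-0.0001,0],[0,0,0.045],0.005]
    - [[0,-0.0002,0],[0,0,0.07],0.005]
    - [[0,-0.0003,0],[0,0,0.095],0.005]
    - [[0,-0.0003,0],[0,0,0.12],0.005]

```text
time: 23.9
tool_pos: [0.6325, 0.0594, 0.1828]
tool_rot: [2.617, -0.046, 0.469]
contact_force: [2.6, -5.1, -2.5]
opening: 0.0157
grip_force: 45.0
```

```bash
python3 s.py
```

```text
t 23.9 frame mm [-74.1  81.2  47.6] th [-1.00e-03 -2.00e-03  1.48e+00] F tool [-0.1  3.7  5. ] M [-0.51 -0.11 -0.23] q [-0.59  1.03  1.61] op 0.0157
```

>>> arm_command:
  moves:
    - [[0,0,0],[0,0,0.02],0.005]
    - [[0,0,0],[0,0,0.04],0.005]
    - [[0,-0.0001,0],[0,0,0.06],0.005]
    - [[0,-0.0001,0],[0,0,0.08],0.005]
    - [[0,-0.0002,0],[0,0,0.1],0.005]

```text
time: 24.4
tool_pos: [0.6324, 0.0596, 0.1827]
tool_rot: [2.624, -0.095, 0.382]
contact_force: [2.9, -4.9, -2.3]
opening: 0.0161
grip_force: 45.0
```

```bash
python3 s.py
```

```text
t 24.4 frame mm [-74.4  81.2  47.6] th [-1.000e-03 -2.000e-03  1.381e+00] F tool [0.7 3.7 4.9] M [-0.47 -0.15 -0.24] q [-0.59  1.03  1.71] op 0.0161
```

>>> arm_command:
  moves:
    - [[0,0.0003,0],[0,0,0.02],0.005]
    - [[0,0.0003,0],[0,0,0.04],0.005]
    - [[0,0.0002,0],[0,0,0.06],0.005]
    - [[0,0.0001,0],[0,0,0.08],0.005]
    - [[0,0.0001,0],[0,0,0.1],0.005]

```text
time: 24.9
tool_pos: [0.6323, 0.0599, 0.1825]
tool_rot: [2.635, -0.145, 0.294]
contact_force: [3.8, -4.8, -2.4]
opening: 0.016
grip_force: 45.0
```

```bash
python3 s.py
```

```text
t 24.9 frame mm [-74.7  81.3  47.7] th [-0.    -0.002  1.28 ] F tool [1.8 3.6 5.1] M [-0.36 -0.04 -0.25] q [-0.59  1.03  1.81] op 0.016
```

>>> arm_command:
  moves:
    - [[0,0.0002,0],[0,0,0.02],0.005]
    - [[0,0.0002,0],[0,0,0.035],0.005]
    - [[0,0.0002,0],[0,0,0.05],0.005]
    - [[0,0.0002,0],[0,0,0.065],0.005]
    - [[0,0.0002,0],[0,0,0.08],0.005]

```text
time: 25.4
tool_pos: [0.6322, 0.0601, 0.1824]
tool_rot: [2.647, -0.183, 0.223]
contact_force: [3.3, -3.2, -5.4]
opening: 0.016
grip_force: 44.9
```

```bash
python3 s.py
```

```text
t 25.4 frame mm [-75.   81.4  47.7] th [ 0.0e+00 -1.0e-03  1.2e+00] F tool [1.5 0.7 6.9] M [ 0.01  0.19 -0.26] q [-0.58  1.03  1.89] op 0.016
```

>>> arm_command:
  moves:
    - [[0,0,0],[0,0,0.02],0.005]
    - [[0,0,0],[0,0,0.035],0.005]
    - [[0,0,0],[0,0,0.05],0.005]
    - [[0,0,0],[0,0,0.065],0.005]
    - [[0,0,0],[0,0,0.08],0.005]

```text
time: 25.9
tool_pos: [0.6321, 0.0603, 0.1825]
tool_rot: [2.662, -0.22, 0.151]
contact_force: [4.2, -0.4, -6.5]
opening: 0.0157
grip_force: 45.1
```

```bash
python3 s.py; python3 plan.py c 2.355
```

```text
t 25.9 frame mm [-75.1  81.3  47.9] th [ 0.000e+00 -1.000e-03  1.121e+00] F tool [ 2.6 -2.5  6.9] M [ 0.54  0.16 -0.56] q [-0.58  1.03  1.97] op 0.0157
at [-0.0739  0.0838] 0.0479 th 1.121
shift mm [0.  0.3 0. ] turn [ 0.0005 -0.0012 -0.11  ]
shift mm [ -0.   -0.  -30.1] turn [0. 0. 0.]
shift mm [-107.3  197.9    0. ] turn [-0.      0.     -1.1244]
shift mm [-0.  -0.  17.5] turn [0. 0. 0.]
shift mm [-0. -0.  5.] turn [0. 0. 0.]
```

```bash
sed -i 's/th+\.11/th+.16/g' plan.py; python3 plan.py c 1.57
```

```text
at [-0.0739  0.0838] 0.0479 th 1.121
shift mm [0.  0.4 0. ] turn [ 0.0005 -0.0012 -0.16  ]
shift mm [ -0.   -0.  -30.1] turn [0. 0. 0.]
shift mm [-118.3  190.5    0. ] turn [ 0.      0.     -0.2894]
shift mm [-0.  -0.  17.5] turn [0. 0. 0.]
shift mm [-0. -0.  5.] turn [0. 0. 0.]
```

>>> arm_command:
  moves:
    - [[0,0.0003,0],[0,0,-0.14],0.005]
    - [[0,0.0004,-0.003],[0,0,-0.16],0.005]
    - [[0,0.0004,-0.011],[0,0,-0.16],0.005]
    - [[0,0.0004,-0.021],[0,0,-0.16],0.005]
    - [[0,0.0004,-0.0301],[0,0,-0.16],0.005]

```text
time: 26.4
tool_pos: [0.6241, 0.0731, 0.2102]
tool_rot: [2.636, -0.146, 0.294]
contact_force: [-0.4, -0.1, -3.0]
opening: 0.0158
grip_force: 44.9
```

>>> arm_command:
  moves:
    - [[-0.02,0.0322,0],[0,0,-0.05],0.005]
    - [[-0.045,0.0725,0],[0,0,-0.11],0.005]
    - [[-0.07,0.1127,0],[0,0,-0.17],0.005]
    - [[-0.095,0.153,0],[0,0,-0.23],0.005]
    - [[-0.1183,0.1905,0],[0,0,-0.289],0.005]

```text
time: 26.9
tool_pos: [0.547, -0.1259, 0.2851]
tool_rot: [2.616, -0.001, 0.549]
contact_force: [0.4, -0.3, -2.7]
opening: 0.0157
grip_force: 44.9
```

>>> arm_command:
  moves:
    - [[0,0,0],[0,0,0],0.005]
    - [[0,0,0.005],[0,0,0],0.005]
    - [[0,0,0.012],[0,0,0],0.005]
    - [[0,0,0.0175],[0,0,0],0.005]
    - [[0,0,0.0175],[0,0,0],0.005]

```text
time: 27.4
tool_pos: [0.5525, -0.1315, 0.2663]
tool_rot: [2.619, 0.001, 0.548]
contact_force: [0.8, 0.3, -1.8]
opening: 0.0162
grip_force: 44.9
```

>>> arm_command:
  moves:
    - [[0,0,0.002],[0,0,0],0.005]
    - [[0,0,0.004],[0,0,0],0.005]
    - [[0,0,0.0055],[0,0,0],0.005]
    - [[0,0,0.0065],[0,0,0],0.005]
    - [[0,0,0.0065],[0,0,0],0.005]

```text
time: 27.9
tool_pos: [0.5543, -0.1351, 0.2625]
tool_rot: [2.617, -0.001, 0.547]
contact_force: [0.0, 0.2, -2.5]
opening: 0.0158
grip_force: 44.9
```

```bash
python3 s.py c .0540 1.57 -.0027 0
```

```text
t 27.9 frame mm [ 74.4 -86.7  54. ] th [-0.    -0.002  1.57 ] F tool [ 0.1 -1.4  2.1] M [ 0.56 -0.16 -0.08] q [-0.5   0.92  1.11] op 0.0158
shift mm [ 0.  -0.4 -0. ] turn [ 0.0012 -0.0007  0.    ]
```

>>> arm_command:
  moves:
    - [[0,-0.0003,0.003],[0,0,0],0.005]
    - [[0,-0.0004,0.0057],[0,0,0],0.005]
    - [[0,-0.0005,0.0057],[0,0,0.04],0.005]
    - [[0,-0.0006,0.0057],[0,0,0.08],0.005]
    - [[0,-0.0007,0.0057],[0,0,0.12],0.005]

```text
time: 28.4
tool_pos: [0.5556, -0.1373, 0.2573]
tool_rot: [2.62, -0.062, 0.442]
contact_force: [0.4, -0.2, -3.2]
opening: 0.0157
grip_force: 45.0
```

>>> arm_command:
  moves:
    - [[0,-0.0001,0],[0,0,0.05],0.005]
    - [[0,-0.0002,0],[0,0,0.1],0.005]
    - [[0,-0.0003,0],[0,0,0.15],0.005]
    - [[0,-0.0004,0],[0,0,0.2],0.005]
    - [[0.0001,-0.0006,0],[0,0,0.24],0.005]

```text
time: 28.9
tool_pos: [0.5554, -0.1367, 0.2569]
tool_rot: [2.645, -0.179, 0.231]
contact_force: [-0.3, -1.3, -2.4]
opening: 0.0158
grip_force: 44.9
```

```bash
python3 s.py
```

```text
t 28.9 frame mm [ 73.2 -86.6  48.1] th [-0.    -0.002  1.209] F tool [-1.1  0.   2.6] M [ 0.34 -0.39 -0.24] q [-0.5   0.91  1.48] op 0.0158
```

>>> arm_command:
  moves:
    - [[0,0,0],[0,0,0.025],0.005]
    - [[0,-0.0001,0],[0,0,0.05],0.005]
    - [[0,-0.0002,0],[0,0,0.075],0.005]
    - [[0,-0.0003,0],[0,0,0.1],0.005]
    - [[0,-0.0003,0],[0,0,0.12],0.005]

```text
time: 29.4
tool_pos: [0.5553, -0.1362, 0.2567]
tool_rot: [2.668, -0.235, 0.122]
contact_force: [1.4, -1.4, -4.6]
opening: 0.0156
grip_force: 44.9
```

```bash
python3 s.py
```

```text
t 29.4 frame mm [ 72.7 -86.5  48.2] th [-0.000e+00 -1.000e-03  1.088e+00] F tool [ 0.1 -0.8  5. ] M [ 0.32 -0.34 -0.29] q [-0.5   0.91  1.6 ] op 0.0156
```

>>> arm_command:
  moves:
    - [[0,0,0],[0,0,0.02],0.005]
    - [[0,0,0],[0,0,0.04],0.005]
    - [[0,-0.0001,0],[0,0,0.06],0.005]
    - [[0,-0.0002,0],[0,0,0.08],0.005]
    - [[0,-0.0002,0],[0,0,0.1],0.005]

```text
time: 29.9
tool_pos: [0.5553, -0.136, 0.2566]
tool_rot: [2.692, -0.28, 0.029]
contact_force: [1.1, -1.4, -6.0]
opening: 0.016
grip_force: 44.9
```

```bash
python3 s.py
```

```text
t 29.9 frame mm [ 72.5 -86.3  48.2] th [ 0.    -0.001  0.988] F tool [-0.6 -1.3  6.1] M [ 0.48 -0.33 -0.25] q [-0.5   0.91  1.7 ] op 0.016
```

>>> arm_command:
  moves:
    - [[0,0,0],[0,0,0.025],0.005]
    - [[0,0,0],[0,0,0.05],0.005]
    - [[0,-0.0001,0],[0,0,0.075],0.005]
    - [[0,-0.0002,0],[0,0,0.1],0.005]
    - [[0,-0.0002,0],[0,0,0.12],0.005]

```text
time: 30.4
tool_pos: [0.5554, -0.1357, 0.2565]
tool_rot: [2.726, -0.33, -0.085]
contact_force: [1.9, -0.8, -7.3]
opening: 0.016
grip_force: 44.9
```

```bash
python3 s.py; python3 plan.py b 1.30;python3 plan.py b 2.085
```

```text
t 30.4 frame mm [ 72.2 -86.1  48.3] th [ 0.    -0.001  0.868] F tool [-0.5 -2.5  7.2] M [ 0.84 -0.39 -0.28] q [-0.5   0.91  1.82] op 0.016
at [ 0.074  -0.0841] 0.0483 th 0.868
shift mm [0.  0.4 0. ] turn [ 0.0002 -0.0012 -0.16  ]
shift mm [  0.   -0.  -29.7] turn [0. 0. 0.]
shift mm [144.1 -86.   -0. ] turn [ 0.      0.     -0.2718]
shift mm [ 0.   0.  17.5] turn [0. 0. 0.]
shift mm [ 0. -0.  5.] turn [0. 0. 0.]
at [ 0.074  -0.0841] 0.0483 th 0.868
shift mm [0.  0.4 0. ] turn [ 0.0002 -0.0012 -0.16  ]
shift mm [  0.   -0.  -29.7] turn [0. 0. 0.]
shift mm [145.3 -84.4  -0. ] turn [-0.      0.     -1.0568]
shift mm [ 0.  -0.  17.5] turn [0. 0. 0.]
shift mm [-0. -0.  5.] turn [0. 0. 0.]
```

>>> arm_command:
  moves:
    - [[0,0,0],[0,0,0.025],0.005]
    - [[0,0,0],[0,0,0.05],0.005]
    - [[0,-0.0001,0],[0,0,0.075],0.005]
    - [[0,-0.0002,0],[0,0,0.1],0.005]
    - [[0,-0.0002,0],[0,0,0.12],0.005]

```text
time: 30.9
tool_pos: [0.5554, -0.1354, 0.2564]
tool_rot: [2.767, -0.376, -0.203]
contact_force: [2.9, 2.3, -9.9]
opening: 0.0157
grip_force: 44.9
```

```bash
python3 s.py; python3 plan.py b 1.30
```

```text
t 30.9 frame mm [ 72.  -85.9  48.3] th [ 0.001 -0.001  0.748] F tool [-1.4 -6.4  8.3] M [ 1.35 -0.6  -0.33] q [-0.5   0.91  1.94] op 0.0157
at [ 0.074  -0.0841] 0.0483 th 0.748
shift mm [ 0.   0.4 -0. ] turn [-0.0002 -0.0013 -0.16  ]
shift mm [ -0.    0.  -29.7] turn [0. 0. 0.]
shift mm [ 132.8 -102.3    0. ] turn [-0.      0.     -0.3918]
shift mm [ 0.   0.  17.5] turn [0. 0. 0.]
shift mm [ 0. -0.  5.] turn [0. 0. 0.]
```

>>> arm_command:
  moves:
    - [[0,-0.0005,0],[0,0,0.02],0.005]
    - [[0,-0.0007,0],[0,0,0.04],0.005]
    - [[0,-0.0008,0],[0,0,0.06],0.005]
    - [[0,-0.0009,0],[0,0,0.08],0.005]
    - [[0,-0.001,0],[0,0,0.1],0.005]

```text
time: 31.4
tool_pos: [0.5554, -0.1349, 0.2566]
tool_rot: [2.805, -0.411, -0.303]
contact_force: [-1.2, 2.0, -4.2]
opening: 0.0157
grip_force: 44.7
```

```bash
python3 s.py; python3 plan.py b 1.30
```

```text
t 31.4 frame mm [ 71.7 -85.7  48.6] th [-0.    -0.002  0.649] F tool [-3.3 -2.5  2.5] M [ 0.6  -1.12 -1.02] q [-0.51  0.91  2.04] op 0.0157
at [ 0.0739 -0.084 ] 0.0486 th 0.649
shift mm [0.  0.4 0. ] turn [ 0.001  -0.0013 -0.16  ]
shift mm [ -0.   -0.  -29.4] turn [0. 0. 0.]
shift mm [ 122.  -114.6   -0. ] turn [ 0.     -0.     -0.4908]
shift mm [ 0.   0.  17.5] turn [0. 0. 0.]
shift mm [ 0. -0.  5.] turn [0. 0. 0.]
```

>>> arm_command:
  moves:
    - [[0,0.0003,0],[0,0,-0.14],0.005]
    - [[0,0.0005,-0.002],[0,0,-0.2],0.005]
    - [[0,0.0005,-0.01],[0,0,-0.2],0.005]
    - [[0,0.0005,-0.02],[0,0,-0.2],0.005]
    - [[0,0.0005,-0.0294],[0,0,-0.2],0.005]

```text
time: 31.9
tool_pos: [0.5479, -0.1225, 0.2836]
tool_rot: [2.732, -0.34, -0.104]
contact_force: [-0.4, -0.0, -1.9]
opening: 0.0162
grip_force: 44.9
```

>>> arm_command:
  moves:
    - [[0.02,-0.0173,0],[0,0,-0.08],0.005]
    - [[0.047,-0.0407,0],[0,0,-0.17],0.005]
    - [[0.075,-0.065,0],[0,0,-0.26],0.005]
    - [[0.103,-0.0892,0],[0,0,-0.35],0.005]
    - [[0.1265,-0.1096,0],[0,0,-0.451],0.005]

```text
time: 32.4
tool_pos: [0.6927, -0.0348, 0.2836]
tool_rot: [2.632, -0.135, 0.316]
contact_force: [1.0, -0.4, -2.5]
opening: 0.0156
grip_force: 44.9
```

>>> arm_command:
  moves:
    - [[0,0,0],[0,0,0],0.005]
    - [[0,0,0.005],[0,0,0],0.005]
    - [[0,0,0.012],[0,0,0],0.005]
    - [[0,0,0.0175],[0,0,0],0.005]
    - [[0,0,0.0175],[0,0,0],0.005]

```text
time: 32.9
tool_pos: [0.695, -0.0449, 0.2665]
tool_rot: [2.633, -0.133, 0.311]
contact_force: [0.3, -0.4, -2.6]
opening: 0.0159
grip_force: 44.9
```

>>> arm_command:
  moves:
    - [[0,0,0.002],[0,0,0],0.005]
    - [[0,0,0.004],[0,0,0],0.005]
    - [[0,0,0.0055],[0,0,0],0.005]
    - [[0,0,0.0065],[0,0,0],0.005]
    - [[0,0,0.0065],[0,0,0],0.005]

```text
time: 33.4
tool_pos: [0.6975, -0.0466, 0.2617]
tool_rot: [2.633, -0.134, 0.313]
contact_force: [0.1, 0.4, -3.4]
opening: 0.0154
grip_force: 44.9
```

```bash
python3 s.py b .0540 1.30 -.0027 0
```

```text
t 33.4 frame mm [73.  81.6 53.8] th [-0.000e+00 -1.000e-03  1.301e+00] F tool [-0.2 -1.9  2.8] M [ 0.51 -0.29 -0.12] q [-0.5   1.13  1.48] op 0.0154
shift mm [-0.1  0.3 -0.2] turn [ 0.001  -0.001   0.0011]
```

>>> arm_command:
  moves:
    - [[0,0,0.002],[0,0,0],0.005]
    - [[0,0,0.004],[0,0,0],0.005]
    - [[0,0,0.0057],[0,0,0],0.005]
    - [[0,-0.0002,0.0057],[0,0,0.06],0.005]
    - [[0,-0.0003,0.0057],[0,0,0.12],0.005]

```text
time: 33.9
tool_pos: [0.6989, -0.0492, 0.2566]
tool_rot: [2.65, -0.193, 0.204]
contact_force: [0.5, -1.4, -2.5]
opening: 0.0156
grip_force: 45.0
```

```bash
python3 s.py
```

```text
t 33.9 frame mm [73.1 81.4 47.9] th [-1.000e-03 -1.000e-03  1.179e+00] F tool [-0.3  0.1  2.9] M [ 0.3  -0.34 -0.3 ] q [-0.5   1.12  1.6 ] op 0.0156
```

>>> arm_command:
  moves:
    - [[0,-0.0002,0],[0,0,0.06],0.005]
    - [[0,-0.0003,0],[0,0,0.12],0.005]
    - [[0,-0.0005,0],[0,0,0.18],0.005]
    - [[0.0001,-0.0006,0],[0,0,0.24],0.005]
    - [[0.0001,-0.0008,0],[0,0,0.3],0.005]

```text
time: 34.4
tool_pos: [0.6989, -0.0483, 0.2562]
tool_rot: [2.722, -0.326, -0.075]
contact_force: [0.6, -0.6, -2.1]
opening: 0.0158
grip_force: 45.0
```

```bash
python3 s.py;  sed -i 's/th+\.16/th+.2/g' plan.py; python3 plan.py d 1.66
```

```text
t 34.4 frame mm [72.2 81.9 47.9] th [-0.    -0.002  0.879] F tool [-0.  -0.4  2.2] M [ 0.19 -0.44 -0.23] q [-0.5   1.12  1.9 ] op 0.0158
at [0.0739 0.084 ] 0.0479 th 0.879
shift mm [0.1 0.5 0. ] turn [ 0.0011 -0.0011 -0.2   ]
shift mm [  0.    0.  -30.1] turn [0. 0. 0.]
shift mm [-217.5  -49.6   -0. ] turn [ 0.     0.    -0.581]
shift mm [-0.   0.  17.5] turn [0. 0. 0.]
shift mm [-0. -0.  5.] turn [0. 0. 0.]
```

>>> arm_command:
  moves:
    - [[0,-0.0001,0],[0,0,0.05],0.005]
    - [[0,-0.0002,0],[0,0,0.1],0.005]
    - [[0,-0.0004,0],[0,0,0.14],0.005]
    - [[0,-0.0005,0],[0,0,0.18],0.005]
    - [[0,-0.0006,0],[0,0,0.22],0.005]

```text
time: 34.9
tool_pos: [0.6991, -0.0477, 0.2559]
tool_rot: [2.801, -0.407, -0.292]
contact_force: [0.5, 0.1, -3.2]
opening: 0.016
grip_force: 45.0
```

```bash
python3 s.py; python3 plan.py d 1.66
```

```text
t 34.9 frame mm [71.6 82.4 47.9] th [ 0.    -0.001  0.66 ] F tool [-0.8 -1.3  2.8] M [ 0.23 -0.54 -0.22] q [-0.5   1.12  2.12] op 0.016
at [0.0738 0.0841] 0.0479 th 0.66
shift mm [0.1 0.5 0. ] turn [ 0.0005 -0.0014 -0.2   ]
shift mm [ -0.    0.  -30.1] turn [0. 0. 0.]
shift mm [-223.    -0.3    0. ] turn [ 0.      0.     -0.8002]
shift mm [-0.   0.  17.5] turn [0. 0. 0.]
shift mm [-0. -0.  5.] turn [0. 0. 0.]
```

>>> arm_command:
  moves:
    - [[0,-0.0001,0],[0,0,0.04],0.005]
    - [[0,-0.0002,0],[0,0,0.08],0.005]
    - [[0,-0.0003,0],[0,0,0.11],0.005]
    - [[0,-0.0004,0],[0,0,0.14],0.005]
    - [[0,-0.0005,0],[0,0,0.17],0.005]

```text
time: 35.4
tool_pos: [0.6994, -0.0472, 0.2558]
tool_rot: [2.876, -0.458, -0.47]
contact_force: [0.8, -0.8, -2.7]
opening: 0.016
grip_force: 45.0
```

```bash
python3 s.py; python3 plan.py d 1.66
```

```text
t 35.4 frame mm [71.3 82.9 47.9] th [ 0.    -0.002  0.491] F tool [-0.2 -0.4  2.9] M [ 0.18 -0.53 -0.48] q [-0.5   1.12  2.29] op 0.016
at [0.0737 0.0842] 0.0479 th 0.491
shift mm [0.1 0.5 0. ] turn [ 0.0002 -0.0016 -0.2   ]
shift mm [  0.   -0.  -30.1] turn [0. 0. 0.]
shift mm [-219.8   37.8   -0. ] turn [ 0.      0.     -0.9694]
shift mm [-0.   0.  17.5] turn [0. 0. 0.]
shift mm [-0. -0.  5.] turn [0. 0. 0.]
```

>>> arm_command:
  moves:
    - [[0.0001,0.0003,0],[0,0,-0.14],0.005]
    - [[0.0001,0.0005,-0.002],[0,0,-0.2],0.005]
    - [[0.0001,0.0005,-0.01],[0,0,-0.2],0.005]
    - [[0.0001,0.0005,-0.02],[0,0,-0.2],0.005]
    - [[0.0001,0.0005,-0.0301],[0,0,-0.2],0.005]

```text
time: 35.9
tool_pos: [0.6911, -0.0342, 0.2833]
tool_rot: [2.789, -0.398, -0.262]
contact_force: [-0.1, -0.2, -2.5]
opening: 0.0162
grip_force: 44.9
```

>>> arm_command:
  moves:
    - [[-0.04,0.0069,0],[0,0,-0.14],0.005]
    - [[-0.085,0.0146,0],[0,0,-0.28],0.005]
    - [[-0.13,0.0224,0],[0,0,-0.42],0.005]
    - [[-0.175,0.0301,0],[0,0,-0.56],0.005]
    - [[-0.2198,0.0378,0],[0,0,-0.7],0.005]

```text
time: 36.4
tool_pos: [0.4799, -0.015, 0.2099]
tool_rot: [2.623, -0.09, 0.396]
contact_force: [0.7, 0.5, -2.4]
opening: 0.0154
grip_force: 44.9
```

>>> arm_command:
  moves:
    - [[0,0,0],[0,0,-0.13],0.005]
    - [[0,0,0.003],[0,0,-0.269],0.005]
    - [[0,0,0.01],[0,0,-0.269],0.005]
    - [[0,0,0.0175],[0,0,-0.269],0.005]
    - [[0,0,0.0175],[0,0,-0.269],0.005]

```text
time: 36.9
tool_pos: [0.4859, -0.0233, 0.1934]
tool_rot: [2.619, 0.044, 0.622]
contact_force: [-0.1, 0.1, -2.7]
opening: 0.0157
grip_force: 44.9
```

>>> arm_command:
  moves:
    - [[0,0,0.002],[0,0,0],0.005]
    - [[0,0,0.004],[0,0,0],0.005]
    - [[0,0,0.0055],[0,0,0],0.005]
    - [[0,0,0.0065],[0,0,0],0.005]
    - [[0,0,0.0065],[0,0,0],0.005]

```text
time: 37.4
tool_pos: [0.4876, -0.0257, 0.1884]
tool_rot: [2.618, 0.044, 0.625]
contact_force: [-0.1, 0.7, -1.9]
opening: 0.0163
grip_force: 44.9
```

```bash
python3 s.py d .0540 1.66 -.0027 0
```

```text
t 37.4 frame mm [-73.6 -86.8  53.9] th [-1.00e-03 -2.00e-03  1.66e+00] F tool [ 0.4 -1.5  1.4] M [ 0.47 -0.07 -0.11] q [-0.65  0.84  1.42] op 0.0163
shift mm [ 0.1 -0.1 -0.1] turn [ 0.0013 -0.0006 -0.0002]
```

>>> arm_command:
  moves:
    - [[0,0,0.002],[0,0,0],0.005]
    - [[0,0,0.004],[0,0,0],0.005]
    - [[0,0,0.0057],[0,0,0],0.005]
    - [[0,-0.0002,0.0057],[0,0,0.06],0.005]
    - [[0,-0.0003,0.0057],[0,0,0.12],0.005]

```text
time: 37.9
tool_pos: [0.489, -0.0282, 0.1834]
tool_rot: [2.617, -0.017, 0.519]
contact_force: [-0.5, -0.3, -2.3]
opening: 0.0162
grip_force: 45.0
```

```bash
python3 s.py
```

```text
t 37.9 frame mm [-73.7 -86.9  48.1] th [-1.000e-03 -2.000e-03  1.538e+00] F tool [-0.6 -1.1  2. ] M [ 0.41 -0.26 -0.22] q [-0.65  0.82  1.55] op 0.0162
```

>>> arm_command:
  moves:
    - [[0,-0.0002,0],[0,0,0.08],0.005]
    - [[0,-0.0004,0],[0,0,0.16],0.005]
    - [[0,-0.0006,0],[0,0,0.24],0.005]
    - [[0.0001,-0.0008,0],[0,0,0.31],0.005]
    - [[0.0001,-0.001,0],[0,0,0.38],0.005]

```text
time: 38.4
tool_pos: [0.4886, -0.0271, 0.1828]
tool_rot: [2.654, -0.203, 0.185]
contact_force: [0.7, -0.1, -2.9]
opening: 0.0158
grip_force: 45.0
```

```bash
python3 s.py
```

```text
t 38.4 frame mm [-75.  -86.6  48.1] th [-0.    -0.002  1.158] F tool [ 0.1 -1.2  2.8] M [ 0.56 -0.29 -0.31] q [-0.66  0.82  1.94] op 0.0158
```

```bash
cat > ret.py <<'E'
from g import *
from scipy.spatial.transform import Slerp
e=.0027;p,r,o=st();fp=FR.inv().apply(p-FP)
th=(FR.inv()*r*Ro.from_euler("x",np.pi)).as_euler("ZYX")[0]
c=fp[:2]+e*np.array([np.cos(th),np.sin(th)]);key=lambda z,t:fr(c[0]-e*np.cos(t),c[1]-e*np.sin(t),z,t)
A=key(.078,th+.2);B=(np.array([.4512,.2983,.150]),down(1.921))
S=Slerp([0,1],Ro.concatenate([A[1],B[1]]));n=4
T=[(p,r),key(fp[2],th+.2),A]+[(A[0]+(B[0]-A[0])*k/n+[0,0,.03*(k<n)],S(k/n)) for k in range(1,n+1)]+[(B[0]-[0,0,.055],B[1]),(B[0]-[0,0,.0925],B[1])]
for i in range(1,len(T)):print(i,end=" ");go(*T[i],base=T[i-1])
E
echo
```

>>> arm_command:
  moves:
    - [[0,-0.0001,0],[0,0,0.03],0.005]
    - [[0,-0.0002,0],[0,0,0.06],0.005]
    - [[0,-0.0002,0],[0,0,0.085],0.005]
    - [[0,-0.0003,0],[0,0,0.11],0.005]
    - [[0,-0.0004,0],[0,0,0.13],0.005]

```text
time: 38.9
tool_pos: [0.4886, -0.0267, 0.1826]
tool_rot: [2.682, -0.262, 0.067]
contact_force: [1.5, 0.8, -4.3]
opening: 0.0154
grip_force: 45.0
```

```bash
python3 s.py; python3 ret.py
```

```text
t 38.9 frame mm [-75.4 -86.5  48.1] th [ 0.000e+00 -1.000e-03  1.029e+00] F tool [ 0.4 -2.7  3.8] M [ 0.62 -0.27 -0.26] q [-0.66  0.82  2.07] op 0.0154
1 shift mm [0.1 0.5 0. ] turn [ 0.0007 -0.0012 -0.2   ]
2 shift mm [  0.    0.  -29.9] turn [0. 0. 0.]
3 shift mm [ 14.4 -61.9 -48.6] turn [ 0.1288  0.073  -0.418 ]
4 shift mm [ 41.2 -67.5 -11.3] turn [ 0.1288  0.073  -0.418 ]
5 shift mm [ 65.6 -45.6   0. ] turn [ 0.1288  0.073  -0.418 ]
6 shift mm [ 79.4 -18.6  39. ] turn [ 0.1288  0.073  -0.418 ]
7 shift mm [-0. -0. 55.] turn [-0. -0.  0.]
8 shift mm [-0.  -0.  37.5] turn [0. 0. 0.]
```

>>> arm_command:
  moves:
    - [[0,-0.0001,0],[0,0,0.04],0.005]
    - [[0,-0.0002,0],[0,0,0.08],0.005]
    - [[0,-0.0003,0],[0,0,0.11],0.005]
    - [[0,-0.0004,0],[0,0,0.14],0.005]
    - [[0,-0.0005,0],[0,0,0.17],0.005]

```text
time: 39.4
tool_pos: [0.4887, -0.0262, 0.1823]
tool_rot: [2.729, -0.334, -0.094]
contact_force: [1.2, 1.1, -4.6]
opening: 0.0158
grip_force: 45.0
```

```bash
python3 s.py; python3 ret.py
```

```text
t 39.4 frame mm [-75.9 -86.1  48.1] th [ 0.    -0.001  0.858] F tool [-0.5 -3.   3.8] M [ 0.62 -0.45 -0.24] q [-0.66  0.82  2.24] op 0.0158
1 shift mm [0.1 0.5 0. ] turn [ 0.0003 -0.0014 -0.2   ]
2 shift mm [  0.    0.  -29.9] turn [0. 0. 0.]
3 shift mm [  3.7 -63.3 -48.6] turn [ 0.1382  0.0635 -0.4593]
4 shift mm [ 32.2 -72.1 -11.2] turn [ 0.1382  0.0635 -0.4593]
5 shift mm [ 61.4 -50.9   0.5] turn [ 0.1382  0.0635 -0.4593]
6 shift mm [ 78.  -22.1  39.5] turn [ 0.1382  0.0635 -0.4593]
7 shift mm [ 0. -0. 55.] turn [-0.  0.  0.]
8 shift mm [-0.  -0.  37.5] turn [0. 0. 0.]
```

>>> arm_command:
  moves:
    - [[0,-0.0003,0],[0,0,0.04],0.005]
    - [[0,-0.0004,0],[0,0,0.08],0.005]
    - [[0,-0.0005,0],[0,0,0.11],0.005]
    - [[0,-0.0006,0],[0,0,0.14],0.005]
    - [[0,-0.0007,0],[0,0,0.16],0.005]

```text
time: 39.9
tool_pos: [0.4884, -0.0257, 0.1821]
tool_rot: [2.784, -0.393, -0.251]
contact_force: [-0.0, -0.1, -2.9]
opening: 0.0158
grip_force: 47.0
```

```bash
python3 s.py; python3 ret.py
```

```text
t 39.9 frame mm [-76.4 -86.1  48.2] th [-0.001 -0.001  0.701] F tool [-1.1 -0.8  2.5] M [ 0.36 -0.65 -1.13] q [-0.66  0.82  2.4 ] op 0.0158
1 shift mm [0.1 0.5 0. ] turn [ 0.0011 -0.001  -0.2   ]
2 shift mm [ -0.    0.  -29.8] turn [0. 0. 0.]
3 shift mm [ -6.2 -63.  -48.6] turn [ 0.1466  0.0538 -0.4973]
4 shift mm [ 23.6 -75.2 -11.1] turn [ 0.1466  0.0538 -0.4973]
5 shift mm [ 57.2 -55.4   0.9] turn [ 0.1466  0.0538 -0.4973]
6 shift mm [ 76.7 -25.3  39.9] turn [ 0.1466  0.0538 -0.4973]
7 shift mm [ 0. -0. 55.] turn [-0.  0.  0.]
8 shift mm [-0.  -0.  37.5] turn [0. 0. 0.]
```

>>> arm_command:
  moves:
    - [[0.0001,0.0003,0],[0,0,-0.14],0.005]
    - [[0.0001,0.0005,-0.002],[0,0,-0.2],0.005]
    - [[0.0001,0.0005,-0.01],[0,0,-0.2],0.005]
    - [[0.0001,0.0005,-0.02],[0,0,-0.2],0.005]
    - [[0.0001,0.0005,-0.0298],[0,0,-0.2],0.005]

```text
time: 40.4
tool_pos: [0.4808, -0.013, 0.2093]
tool_rot: [2.717, -0.319, -0.056]
contact_force: [-0.1, 0.4, -2.6]
opening: 0.0158
grip_force: 44.6
```

>>> arm_command:
  moves:
    - [[-0.001,-0.012,-0.01],[0.029,0.011,-0.1],0.005]
    - [[-0.0025,-0.025,-0.02],[0.058,0.022,-0.2],0.005]
    - [[-0.004,-0.038,-0.03],[0.088,0.032,-0.3],0.005]
    - [[-0.005,-0.051,-0.04],[0.117,0.043,-0.4],0.005]
    - [[-0.0062,-0.063,-0.0486],[0.1466,0.0538,-0.4973],0.005]

```text
time: 40.9
tool_pos: [0.4733, 0.0658, 0.2248]
tool_rot: [2.746, -0.166, 0.441]
contact_force: [0.3, 0.7, -2.9]
opening: 0.0156
grip_force: 44.6
```

>>> arm_command:
  moves:
    - [[0.0047,-0.015,-0.0022],[0.029,0.011,-0.1],0.005]
    - [[0.0094,-0.03,-0.0044],[0.058,0.022,-0.2],0.005]
    - [[0.0142,-0.045,-0.0066],[0.088,0.032,-0.3],0.005]
    - [[0.0189,-0.06,-0.0088],[0.117,0.043,-0.4],0.005]
    - [[0.0236,-0.0752,-0.0111],[0.1466,0.0538,-0.4973],0.005]

```text
time: 41.4
tool_pos: [0.4659, 0.1435, 0.2099]
tool_rot: [2.844, -0.045, 0.929]
contact_force: [0.2, -0.2, -1.3]
opening: 0.0158
grip_force: 44.6
```

>>> arm_command:
  moves:
    - [[0.0114,-0.0111,0],[0.029,0.011,-0.1],0.005]
    - [[0.0229,-0.0222,0],[0.058,0.022,-0.2],0.005]
    - [[0.0343,-0.0332,0],[0.088,0.032,-0.3],0.005]
    - [[0.0458,-0.0443,0],[0.117,0.043,-0.4],0.005]
    - [[0.0572,-0.0554,0.0009],[0.1466,0.0538,-0.4973],0.005]

```text
time: 41.9
tool_pos: [0.4588, 0.2215, 0.1955]
tool_rot: [2.986, 0.016, 1.425]
contact_force: [0.5, -0.9, -3.0]
opening: 0.0156
grip_force: 44.6
```

>>> arm_command:
  moves:
    - [[0.019,-0.0063,0.004],[0.037,0.0135,-0.125],0.005]
    - [[0.038,-0.0126,0.01],[0.073,0.027,-0.25],0.005]
    - [[0.057,-0.019,0.02],[0.11,0.04,-0.375],0.005]
    - [[0.0767,-0.0253,0.035],[0.1466,0.0538,-0.4973],0.005]
    - [[0.0767,-0.0253,0.0399],[0.1466,0.0538,-0.4973],0.005]

```text
time: 42.4
tool_pos: [0.4514, 0.3002, 0.1491]
tool_rot: [-3.141, 0.0, 1.924]
contact_force: [0.5, -0.9, -2.9]
opening: 0.0157
grip_force: 44.6
```

>>> arm_command:
  moves:
    - [[0,0,0],[0,0,0],0.005]
    - [[0,0,0],[0,0,0],0.005]
    - [[0,0,0],[0,0,0],0.005]
    - [[0,0,0],[0,0,0],0.005]
    - [[0,0,0],[0,0,0],0.005]

```text
time: 42.9
tool_pos: [0.4519, 0.2981, 0.1505]
tool_rot: [3.139, 0.001, 1.92]
contact_force: [0.5, 0.5, -2.0]
opening: 0.0158
grip_force: 44.6
```

```bash
python3 -c "
from g import *
p,r,o=st();print(p,o['tool_rot'],o['contact_force'],o['torque'])
go((.4512,.2983,.0578),down(1.921))
a=robot.read_camera('scene')[:,:,::-1];cv2.imwrite('pics/scene9.png',a);cv2.imwrite('pics/c9.png',cv2.resize(a[190:310,310:430],(600,600),interpolation=cv2.INTER_CUBIC))
print(proj('scene',[p+r.apply(v) for v in([.0547,0,-.029],[-.0493,0,-.029],[.0027,0,.036])]).round(1).tolist())"
```

```text
[0.45188829 0.2981388  0.15052519] [3.13928575e+00 1.24663434e-03 1.91982527e+00] [ 0.54227726  0.53164069 -1.98641807] [-0.04722131  0.01552665  0.04200105]
shift mm [ 0.5 -0.8 92.7] turn [ 0.0023  0.0012 -0.0012]
[[378.1, 256.2], [342.4, 239.4], [356.6, 264.3]]
```

View pics/c9.png

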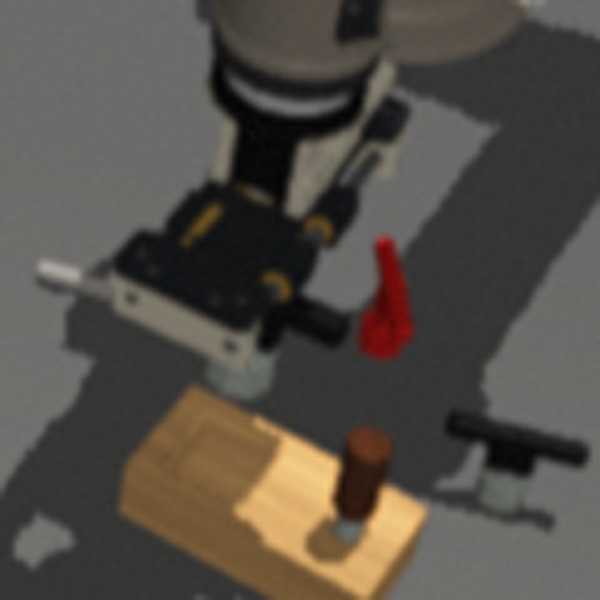

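The key hangs upright over the empty square pocket (pocket at about (220,455) in the crop, socket at (240,375)). I lower it to where it stood.

>>> arm_command:
  moves:
    - [[0.0005,-0.0008,0.03],[0.002,0.001,0],0.005]
    - [[0.0005,-0.0008,0.055],[0.002,0.001,0],0.005]
    - [[0.0005,-0.0008,0.07],[0.002,0.001,0],0.005]
    - [[0.0005,-0.0008,0.082],[0.002,0.001,0],0.005]
    - [[0.0005,-0.0008,0.088],[0.002,0.001,0],0.005]

```text
time: 43.45
tool_pos: [0.4507, 0.2983, 0.0611]
tool_rot: [-3.14, 0.0, 1.92]
contact_force: [-0.4, 0.1, -2.9]
opening: 0.0158
grip_force: 44.6
```

>>> arm_command:
  moves:
    - [[0,0,0.002],[0,0,0],0.005]
    - [[0,0,0.003],[0,0,0],0.005]
    - [[0,0,0.004],[0,0,0],0.005]
    - [[0,0,0.004],[0,0,0],0.005]
    - [[0,0,0.004],[0,0,0],0.005]

```text
time: 43.95
tool_pos: [0.4511, 0.2986, 0.0583]
tool_rot: [3.142, 0.0, 1.921]
contact_force: [1.0, 0.1, -2.6]
opening: 0.0157
grip_force: 44.6
```

```bash
python3 s.py | cut -c1-200; python3 -c "
from g import *
p,r,o=st();print(p,o['contact_force'])"
```

```text
t 43.95 frame mm [-395.    50.8   89.2] th [0.763 0.076 2.849] F tool [-0.3  1.   2.6] M [ 0.03 -0.07  0.03] q [-0.    0.89  0.09] op 0.0157
[0.45112462 0.29862041 0.05832718] [ 1.01666136  0.08230499 -2.61025546]
```

>>> arm_command:
  moves:
    - [[0,0,0.001],[0,0,0],0.005]
    - [[0,0,0.0015],[0,0,0],0.005]
    - [[0,0,0.0015],[0,0,0],0.02]
    - [[0,0,0.0015],[0,0,0],0.03]
    - [[0,0,0.0015],[0,0,0],0.05]

```text
time: 44.45
tool_pos: [0.4511, 0.2986, 0.0566]
tool_rot: [-3.141, 0.0, 1.921]
contact_force: [0.0, -0.3, -1.1]
opening: 0.032
grip_force: 0.0
```

>>> arm_command:
  moves:
    - [[0,0,0],[0,0,0],0.07]
    - [[0,0,0],[0,0,0],0.07]
    - [[0,0,0],[0,0,0],0.07]
    - [[0,0,0],[0,0,0],0.07]
    - [[0,0,-0.002],[0,0,0],0.07]

```text
time: 44.95
tool_pos: [0.4508, 0.2984, 0.0583]
tool_rot: [-3.14, 0.0, 1.921]
contact_force: [-0.5, 0.7, 0.1]
opening: 0.0688
grip_force: 0.0
```

>>> arm_command:
  moves:
    - [[0,0,-0.015],[0,0,0],0.07]
    - [[0,0,-0.04],[0,0,0],0.07]
    - [[0,0,-0.07],[0,0,0],0.07]
    - [[0,0,-0.1],[0,0,0],0.07]
    - [[0,0,-0.13],[0,0,0],0.07]

```text
time: 45.45
tool_pos: [0.4508, 0.2985, 0.1898]
tool_rot: [-3.141, 0.0, 1.921]
contact_force: [0.8, 0.2, 0.0]
opening: 0.0704
grip_force: 0.0
```

>>> arm_command:
  moves:
    - [[0,0,0],[0,0,0],0.07]
    - [[0,0,0],[0,0,0],0.07]
    - [[0,0,0],[0,0,0],0.07]
    - [[0,0,0],[0,0,0],0.07]
    - [[0,0,0],[0,0,0],0.07]

```text
time: 45.95
tool_pos: [0.4506, 0.2984, 0.1874]
tool_rot: [-3.139, 0.0, 1.921]
contact_force: [-0.9, -0.1, -0.6]
opening: 0.07
grip_force: 0.0
```

```bash
python3 -c "
from g import *
a=robot.read_camera('scene')[:,:,::-1];cv2.imwrite('pics/scene10.png',a);cv2.imwrite('pics/c10.png',cv2.resize(a[190:310,310:430],(600,600),interpolation=cv2.INTER_CUBIC))
print(robot.observe()['tool_pos'])"
```

```text
[0.45073661 0.29843625 0.18763638]
```

View pics/c10.png

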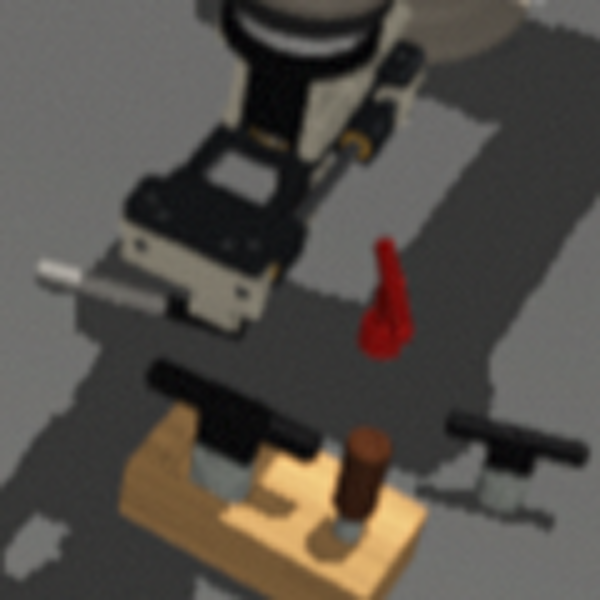

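The key stands upright in its pocket, with its bar at (340,265)–(374,278) in the full image, the same as at the start. The gripper is clear.

```bash
python3 -c "
from cell import robot
print(robot.hand_in())"
```

```text
the job is handed in; nothing more can be done
None
```

I tightened all four nuts in cross order (a, c, b, d) in two passes, each until a sharp rise in torque showed it solid, then stood the key back upright in its pocket, released it and handed the job in at about 46 s; no verdict was returned.

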